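# Load the imaging dock and lock it

## Robot

A 6-joint arm with a two-finger parallel gripper is mounted at the origin on the work surface. World frame = base frame: x ahead of the robot, y to its left, z up, the work surface at z = 0. Lengths are in m, angles in rad, forces in N, time in s.
With the tool pointing down it reaches from about 0.35 to 0.975 m from the base axis. Payload 4.9 kg.
Tool frame: the origin (TCP) lies midway between the tips of the shut fingers; the grasp point (between the pads) lies 19 mm behind it; z points along the fingers, y is the line along which they close (so a half turn about z gives the same grasp; the last joint's range is limited). The gripper opens to 85 mm and grips with 20 to 120 N. Pads are 22 mm wide; open, the fingers measure 114 mm over their backs; the gripper's body (76 mm by 85 mm) begins 54 mm behind the grasp point. The pads swing forward as they close: fully open they stand 13 mm farther back than shut.
Start: joints at [0.999, 0.053, 1.613, -0, 1.476, -0.119], TCP at [0.273, 0.562, 0.231] pointing down, gripper open.
Joint ranges: [-3.01, 3.01], [-1.01, 2.22], [0.06, 2.58], [-1.02, 4.17], [0.09, 2.62], [-3.14, 3.14]. Speed limits (rad/s): [2.57, 2.57, 3.14, 3.14, 3.14, 3.14].

## Interface

Orientations are given as a rotation vector (axis times angle).
In Python, from station import ctrl gives the robot as it stands.
- The arm moves only by the tool step_arm, never from a script. Its argument "targets" is a list of rows, each an object with "travel": the shift along the world's x, y, z as a fraction of full scale, a list of three; "angular": the turn, a rotation vector about the world's x, y, z as a fraction of full scale, a list of three; "gripper": the opening, from 0 (shut) to 1 (fully open). In form: [{"travel": [x, y, z], "angular": [rx, ry, rz], "gripper": gripper}, ...]. A call has 1 to 10 rows; each row is the pose to reach, as a shift and turn from the pose commanded when the call began; what a row does not reach only later rows make up. Full scale, the value 1, is 0.6 m for a shift and pi/4 rad for a turn. A row lasts 1/10 s, in which the tool goes at most 50 mm and 8.59 degrees, less where a joint would pass 70% of its speed; a pose out of reach is approached as far as the arm can. A call with a number of a shift or a turn outside -1 to 1 is refused whole. A call with a gripper value outside its range is refused whole. The fingers move at their own pace and stop on an object; "squeeze" is the grip in N (left out, the last holds). Time passes only in rows, so rows that repeat a pose let the fingers close. It gives the time, the measured TCP pose, the force, the opening and the grip force at its end, in the units of the state.
- ctrl.get_obs(): the state, without advancing time (a new reading comes with each control period).
- ctrl.get_image(name): name is "scene" or "top"; returns a dict with "img" (400x640x3 uint8, red, green, blue), "fx", "fy", "cx", "cy" (pixels), "rvec" (rotation vector, rad) and "tvec" (3), from world to camera coordinates, as OpenCV has them. Camera axes: x right, y down, z forward; pixel columns grow to the right and rows downward; lengths in m; the calibration is good to about 2 mm. A picture is of the moment at which its call begins. There is no depth.
- ctrl.finish_job(): hands the job in; it is judged then, once.
The state is a dict: "t": time; "q": joint angles; "dq": joint speeds; "effort": joint torques, N m; "tool_pos": TCP position; "tool_rot": TCP orientation; "contact_force": force on the tool from outside, world axes, zero at the start; "wrist_torque": the same for the moment, N m; "opening": finger opening in m; "grip_force": force on a finger pad.
Only numpy, scipy, OpenCV 4.12 (cv2) and the standard library are available. Lean on these libraries where they do the work, as an engineer would, in place of code of your own. Each camera call takes 0.05 s, during which the arm holds its last target. There are 200 camera calls.

## Task

Lay every sample block that is there flat in the dock lane of its own colour, on the open apron in front of the white hood, then hold the mallet and tap each block with it in under the hood until it touches the hidden stop, without shoving the stop along; keep the fingers off a block once it is going under the hood. When all are home, strike the black locking pin fully down with the mallet, and stand the mallet upright on the middle of its black mat again. Leave the vials, the dish and the piece of wood where they are.

Things in the scene. Friction and masses are not known exactly. Their poses are not given: they have to be found in the camera images.
- dock: fixed imaging dock, aluminium plate 8 mm thick, x -130..105, y -216..150 mm. Origin on the bench below the middle of the hood's mouth; +x runs along the lanes into the hood. Lanes 51 mm wide, centres at y=+112.5 (yellow), +37.5 (blue), -37.5 (green), -112.5 (red), floor 8 mm above the bench. Open apron from x=-130 to 0, with black rails between the lanes rising 8 mm above the lane floor
- hood (a point): middle of the white hood's roof (top 50 mm, underside 44 mm above the bench), at dock x=52 mm. The hood covers dock x=0..105 mm. Coloured stripes on the roof and at the near end of each lane give the lane's colour
- mouth_yellow (a point): middle of the yellow lane's floor at the hood's mouth (dock x=0). Out of sight beyond it is a steel stop, its face 35 to 60 mm inside, different in each lane and run; a magnet holds it, but over about 18 N it slides away (it must not). A block at home still sticks out of the hood by 20 to 45 mm. Pushing a block along takes 1 to 3 N
- mouth_blue (a point): middle of the blue lane's floor at the hood's mouth (dock x=0). Out of sight beyond it is a steel stop, its face 35 to 60 mm inside, different in each lane and run; a magnet holds it, but over about 18 N it slides away (it must not). A block at home still sticks out of the hood by 20 to 45 mm. Pushing a block along takes 1 to 3 N
- mouth_green (a point): middle of the green lane's floor at the hood's mouth (dock x=0). Out of sight beyond it is a steel stop, its face 35 to 60 mm inside, different in each lane and run; a magnet holds it, but over about 18 N it slides away (it must not). A block at home still sticks out of the hood by 20 to 45 mm. Pushing a block along takes 1 to 3 N
- mouth_red (a point): middle of the red lane's floor at the hood's mouth (dock x=0). Out of sight beyond it is a steel stop, its face 35 to 60 mm inside, different in each lane and run; a magnet holds it, but over about 18 N it slides away (it must not). A block at home still sticks out of the hood by 20 to 45 mm. Pushing a block along takes 1 to 3 N
- pin_top (a point): centre of the flat top of the black locking pin (cap 30 mm diameter) at the dock's right side, dock frame x=-30, y=-190 mm; 70 mm above the bench when up; it sits on a white housing 44 mm in diameter and 48 mm tall
- lockpin (a joint): travel of the locking pin in m: 0 up, 0.012 fully down. Sprung but stiff: takes 7 to 12 N to push down and stays where it is left
- mallet: standing mallet: white head, a 44 x 44 x 40 mm block (the base), with an upright square wooden handle 22 x 22 mm above it, from 38 mm to 130 mm. Origin at the centre of the head's underside, z up along the handle, x and y along the head's sides. 0.3 kg
- mat: black rubber mat 90 x 90 mm, 2 mm thick, fixed, where the mallet stands; origin at the centre of its underside
- block_yellow: sample block of yellow plastic with a brown wood slice in a white window on its top, 80 (x) x 44 (y) x 30 (z) mm, 0.14 to 0.28 kg, origin at the centre of its underside; may be absent; either end may go first. Belongs in the yellow lane
- block_blue: sample block of blue plastic with a brown wood slice in a white window on its top, 80 (x) x 44 (y) x 30 (z) mm, 0.14 to 0.28 kg, origin at the centre of its underside; may be absent; either end may go first. Belongs in the blue lane
- block_green: sample block of green plastic with a brown wood slice in a white window on its top, 80 (x) x 44 (y) x 30 (z) mm, 0.14 to 0.28 kg, origin at the centre of its underside; may be absent; either end may go first. Belongs in the green lane
- block_red: sample block of red plastic with a brown wood slice in a white window on its top, 80 (x) x 44 (y) x 30 (z) mm, 0.14 to 0.28 kg, origin at the centre of its underside; may be absent; either end may go first. Belongs in the red lane
- vial_a: clear capped sample vial, 36 mm diameter, 85 mm tall, standing, a bystander; origin at the centre of its underside
- vial_b: amber capped sample vial, 36 mm diameter, 85 mm tall, standing, a bystander; origin at the centre of its underside
- wood_piece: rough brown piece of wood, 90 x 60 x 45 mm, a bystander; origin at the centre of its underside
- dish: flat glass dish, 70 mm diameter, 18 mm tall, a bystander; origin at the centre of its underside
Mind the look-alikes: they are no part of the job. Several things look just like the block_red: the one meant starts farthest to the robot's right.

How it is judged:
By the outcome, as a careful person would: the job done as asked, in the order asked, and still so for the second after the job is handed in, with the robot touching nothing.
Of block_yellow, block_blue, block_green, block_red only 3 to 4 are there at a start; the rules pass over those that are not, and their reading is None.
At some moment in a run one of block_yellow, block_blue, block_green, block_red may be knocked a few centimetres aside while the robot is not near it.
Once in a run the grip may slacken for a moment while it holds something.
It also fails if it takes over 210 s, if anything falls off the work surface, if the arm or the gripper's body presses on something with over 40 N, if the wrist force passes 120 N, or if a joint passes its speed limit or range.

## Working session

There is one attempt and no reset: what is moved stays moved. The work goes in short steps, Python scripts to look and compute and a tool call to move; the robot and the scene stay as the last step left them, time stands still between calls to the robot, and variables do not carry over. Pictures are saved under pics/ and viewed, at most 16 in all, crops included, and the job is handed in when it is done.

Besides the shell and the picture viewer there is one more tool, called after "Request:" by a JSON object that holds its "method" and its "body". step_arm: Moves the arm, as the interface text tells. Its arguments: {"type":"object","properties":{"targets":{"type":"array"},"squeeze":{"type":"number"}},"required":["targets"]}

```bash
ls; mkdir -p pics
cat > h.py <<'E'
import numpy as np, cv2
from station import ctrl
def grab(n,save=None):
    d=ctrl.get_image(n)
    if save: cv2.imwrite('pics/'+save,d['img'][:,:,::-1])
    return d
def cam(d):
    R=cv2.Rodrigues(np.array(d['rvec'],float))[0]; t=np.array(d['tvec'],float).ravel()
    return R,t,-R.T@t
def ray(d,u,v):
    R,t,c=cam(d); r=R.T@np.array([(u-d['cx'])/d['fx'],(v-d['cy'])/d['fy'],1.]); return c,r/np.linalg.norm(r)
def onz(d,u,v,z):
    c,r=ray(d,u,v); return c+r*(z-c[2])/r[2]
def tri(d1,p1,d2,p2):
    c1,r1=ray(d1,*p1); c2,r2=ray(d2,*p2)
    s=np.linalg.lstsq(np.stack([r1,-r2],1),c2-c1,rcond=None)[0]
    a,b=c1+s[0]*r1,c2+s[1]*r2; return (a+b)/2,np.linalg.norm(a-b)
def proj(d,P):
    R,t,c=cam(d); q=R@np.array(P,float)+t; return np.array([d['fx']*q[0]/q[2]+d['cx'],d['fy']*q[1]/q[2]+d['cy']])
E
python3 - <<'E'
from h import *
for n in('scene','top'):
    d=grab(n,n+'1.png'); print(n,cam(d)[2],d['fx'],d['rvec'])
print(ctrl.get_obs())
E
```

```text
pics
scene [1.2643919  0.06810179 1.20259402] 483.60906256625475 [ 1.80161345  1.93796513 -0.62779088]
top [0.21288079 0.02560676 1.55319139] 469.6040199823347 [ 2.15739072 -2.10752509  0.16616258]
{'t': 0.1, 'q': array([ 9.98997684e-01,  5.33407418e-02,  1.61413835e+00, -2.61858164e-05,
        1.47600316e+00, -1.19027981e-01]), 'dq': array([ 1.89213444e-03,  3.75315289e-04, -3.45424168e-03,  4.19713233e-04,
       -1.28734320e-03, -6.45779576e-05]), 'effort': array([-1.18002749e-04, -3.94899380e+01, -3.71364856e+01, -1.47108240e-04,
        3.91133130e-03,  2.35613939e-06]), 'tool_pos': array([0.27312972, 0.56154111, 0.23016597]), 'tool_rot': array([-7.05008867e-01, -3.06083217e+00,  2.80617603e-03]), 'contact_force': array([0.04011424, 0.42845594, 0.00812656]), 'wrist_torque': array([-0.01435795,  0.01325851,  0.01187468]), 'grip_force': 0.0, 'opening': 0.08558525861711778}
```

View pics/scene1.png

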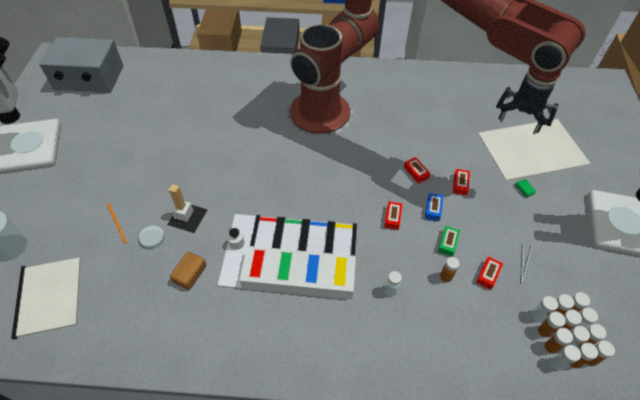

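View pics/top1.png

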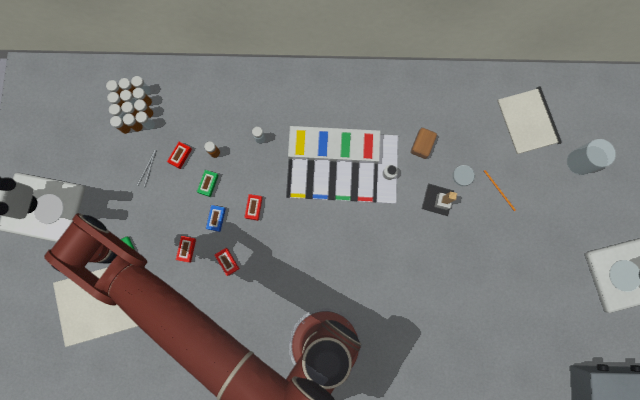

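The top view shows red blocks at (180,154), (255,207), (186,248) and (227,261), blue at (215,218) and green at (207,183). There is no yellow block, and the small green thing near (125,243) is a plain eraser. The red block meant is the one at (255,207). The dock spans (290-400, 128-203) and the mallet is at (445,200).

```bash
cat > seg.py <<'E'
from h import *
def holes(d,col,amin=60):
    """coloured blobs: list of (blob centre, window-hole centre or None, area)"""
    hsv=cv2.cvtColor(d['img'],cv2.COLOR_RGB2HSV); H,S,V=cv2.split(hsv)
    sat=(S>130)&(V>50)
    m={'red':sat&((H<6)|(H>172))&(S>190),'green':sat&(H>50)&(H<85),'blue':sat&(H>98)&(H<125),'yellow':sat&(H>22)&(H<35)}[col].astype(np.uint8)
    cs,hi=cv2.findContours(m,cv2.RETR_CCOMP,cv2.CHAIN_APPROX_NONE)
    out=[]
    for i,c in enumerate(cs):
        if hi[0][i][3]!=-1: continue
        a=cv2.contourArea(c)
        if a<amin or a>1500: continue
        f=np.zeros_like(m); cv2.drawContours(f,cs,i,1,-1); 
        mo=cv2.moments(f,True); hole=None
        hm=f*(1-m); 
        if hm.sum()>25:
            q=cv2.moments(hm,True); hole=np.array([q['m10']/q['m00'],q['m01']/q['m00']])
        out.append((np.array([mo['m10']/mo['m00'],mo['m01']/mo['m00']]),hole,int(f.sum()),hm))
    return out
E
python3 - <<'E'
from seg import *
T=grab('top');S=grab('scene')
for c in('red','green','blue','yellow'):
    for n,d in(('top',T),('scene',S)):
        for b in holes(d,c):
            print(c,n,b[0].round(1),None if b[1] is None else b[1].round(2),b[2], onz(d,*(b[1] if b[1] is not None else b[0]),.03 if b[1] is not None else .05).round(4))
a=cv2.resize(T['img'][115:280,165:295],None,fx=4,fy=4,interpolation=cv2.INTER_CUBIC)
b=cv2.resize(T['img'][115:215,280:470],None,fx=4,fy=4,interpolation=cv2.INTER_CUBIC)
cv2.imwrite('pics/dock_top.png',b[:,:,::-1])
c=cv2.resize(S['img'][175:305,160:370],None,fx=3.8,fy=3.8,interpolation=cv2.INTER_CUBIC)
cv2.imwrite('pics/dock_sc.png',c[:,:,::-1])
E
```

```text
red top [226.4 261.3] [225.99 261.46] 326 [0.2554 0.3249 0.03  ]
red top [187.4 248.5] None 155 [0.2931 0.4468 0.05  ]
red top [253.2 207. ] [252.71 206.75] 307 [0.4354 0.247  0.03  ]
red top [179.3 154.8] [177.82 154.02] 339 [0.608 0.506 0.03 ]
red top [368.3 144.5] None 145 [ 0.6494 -0.1287  0.05  ]
red scene [489.  272.7] [490.78 270.24] 465 [0.6113 0.5057 0.03  ]
red scene [256.8 263.1] None 229 [ 0.6464 -0.1277  0.05  ]
red scene [392.8 215.2] [393.62 212.32] 363 [0.4384 0.2475 0.03  ]
red scene [459.  185.6] None 153 [0.3397 0.4435 0.05  ]
red scene [415.7 172.5] None 190 [0.2981 0.3161 0.05  ]
green top [207.4 182.9] [206.51 182.28] 352 [0.5138 0.4038 0.03  ]
green top [345.2 144.3] None 183 [ 0.648  -0.0526  0.05  ]
green scene [284.3 265.9] None 255 [ 0.6494 -0.0527  0.05  ]
green scene [448.6 240.6] [449.66 238.04] 435 [0.516  0.4039 0.03  ]
green scene [525.1 187.5] None 207 [0.3329 0.6409 0.05  ]
blue top [215.4 217.9] [214.63 217.64] 361 [0.3966 0.37   0.03  ]
blue top [322.7 143.6] None 196 [0.6491 0.022  0.05  ]
blue scene [312.  268.3] None 275 [0.6512 0.022  0.05  ]
blue scene [433.8 206.6] [434.69 204.  ] 409 [0.3992 0.3704 0.03  ]
yellow top [299.9 142.1] None 206 [0.6525 0.0976 0.05  ]
yellow scene [340.  270.9] None 289 [0.6537 0.0971 0.05  ]
```

View pics/dock_top.png

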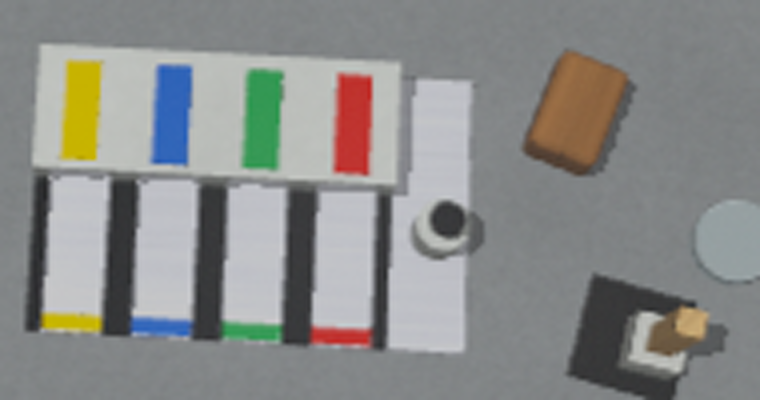

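View pics/dock_sc.png

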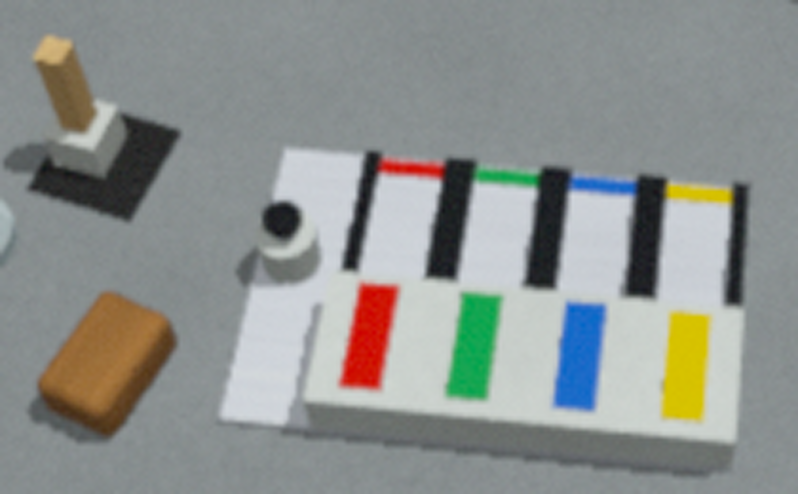

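The crops show the dock lanes and roof stripes clearly, with the pin cap at (447,218) in the top crop. The mallet handle's top is at (692,322) in the top crop and (55,45) in the scene crop. Next I'll measure the dock axes, the block yaws and the mallet.

```bash
cat >> seg.py <<'E'
def blockpose(d,hm,z):
    v,u=np.nonzero(hm); P=np.array([onz(d,a,b,z)[:2] for a,b in zip(u,v)],np.float32)
    w,E=np.linalg.eigh(np.cov(P.T)); e=E[:,1]; 
    return P.mean(0),np.degrees(np.arctan2(e[1],e[0]))%180
E
python3 - <<'E'
from seg import *
T=grab('top');S=grab('scene')
for c in('red','green','blue'):
    t=[b for b in holes(T,c) if b[1] is not None]; s=[b for b in holes(S,c) if b[1] is not None]
    for b in t:
        for q in s:
            p,e=tri(T,b[1],S,q[1])
            if e<.01: 
                pt,yt=blockpose(T,b[3],.03);ps,ys=blockpose(S,q[3],.03)
                print(c,p.round(4),round(e,4),((pt+ps)/2).round(4),'yaw',yt.round(1),ys.round(1))
ct=lambda x,y:((x+.5)/4-.5+280,(y+.5)/4-.5+115)
cs=lambda x,y:((x+.5)/3.8-.5+160,(y+.5)/3.8-.5+175)
for n,a,b,z in[('plate nr',(465,352),(285,148),.008),('plate fr',(472,80),(220,418),.008),('roof fl',(40,44),(736,442),.05),('roof fr',(402,63),(308,403),.05),('roof nl',(34,167),(746,308),.05),
 ('nearstripe y',(72,321),(700,193),.008),('nearstripe b',(161,326),(603,185),.008),('nearstripe g',(252,330),(506,176),.008),('nearstripe r',(341,336),(412,167),.008),('pin',(448,219),(283,218),.07),('handle',(692,322),(57,46),.132),('mat far R',(695,300),(30,186),.002),('mat nr',(570,375),(180,132),.002)]:
    p,e=tri(T,ct(*a),S,cs(*b)); print(n,'tri',p.round(4),round(e,4),'onz',onz(T,*ct(*a),z)[:2].round(4),onz(S,*cs(*b),z)[:2].round(4))
# mallet crops
a=cv2.resize(T['img'][178:222,415:465],None,fx=8,fy=8,interpolation=cv2.INTER_CUBIC)
b=cv2.resize(S['img'][178:238,160:212],None,fx=7,fy=7,interpolation=cv2.INTER_CUBIC)
o=np.zeros((420,790,3),np.uint8);o[:a.shape[0],:a.shape[1]]=a;o[:b.shape[0],410:410+b.shape[1]]=b
cv2.imwrite('pics/mal.png',o[:,:,::-1])
E
```

```text
red [0.4359 0.2477 0.0262] 0.0005 [0.4369 0.2472] yaw 172.7 173.2
red [0.609  0.5071 0.0262] 0.0 [0.6095 0.5058] yaw 155.1 154.1
green [0.5144 0.4046 0.0272] 0.0002 [0.5149 0.4039] yaw 163.2 163.0
blue [0.397  0.371  0.0265] 0.0005 [0.398  0.3702] yaw 169.8 169.6
plate nr tri [ 0.4631 -0.2249  0.0095] 0.0015 onz [ 0.4635 -0.2259] [ 0.4621 -0.2245]
plate fr tri [ 0.6979 -0.232   0.0094] 0.0011 onz [ 0.6984 -0.2328] [ 0.6972 -0.2318]
roof fl tri [0.7088 0.1337 0.0489] 0.0003 onz [0.7084 0.1335] [0.7093 0.1338]
roof fr tri [ 0.6995 -0.1658  0.046 ] 0.0048 onz [ 0.6986 -0.1677] [ 0.7014 -0.1626]
roof nl tri [0.6033 0.1368 0.0484] 0.0035 onz [0.6029 0.135 ] [0.6041 0.1385]
nearstripe y tri [0.4819 0.1026 0.0097] 0.0016 onz [0.4822 0.1019] [0.4807 0.1034]
nearstripe b tri [0.4795 0.0277 0.0091] 0.0005 onz [0.4796 0.0274] [0.4787 0.0279]
nearstripe g tri [ 0.4775 -0.0481  0.0105] 0.0006 onz [ 0.478  -0.0485] [ 0.4759 -0.0481]
nearstripe r tri [ 0.4742 -0.1222  0.0102] 0.0006 onz [ 0.4746 -0.1227] [ 0.4728 -0.1223]
pin tri [ 0.5627 -0.2022  0.0662] 0.0017 onz [ 0.562  -0.2025] [ 0.5651 -0.2005]
handle tri [ 0.4697 -0.377   0.1353] 0.0032 onz [ 0.4706 -0.3796] [ 0.4674 -0.3767]
mat far R tri [ 0.5118 -0.4172  0.0077] 0.0016 onz [ 0.513  -0.4196] [ 0.5083 -0.4187]
mat nr tri [ 4.473e-01 -3.138e-01 -3.000e-04] 0.0018 onz [ 0.447  -0.3142] [ 0.4489 -0.3121]
```

View pics/mal.png

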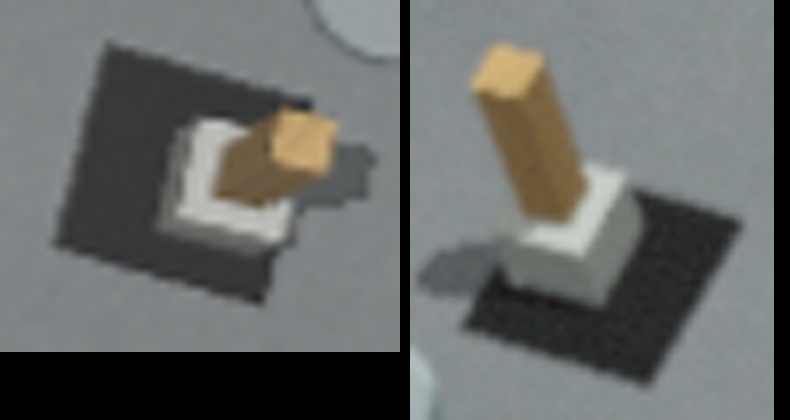

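The dock origin is about (0.5994, -0.0135) with yaw -1.8°. The red block is at (0.4365, 0.2474) with yaw 173°. I'm going above red now.

Request:
{"method": "step_arm", "body": {"targets": [{"travel":[0.2725,-0.5235,-0.218],"angular":[0,0,0.42],"gripper":1},{"travel":[0.2725,-0.5235,-0.218],"angular":[0,0,0.42],"gripper":1},{"travel":[0.2725,-0.5235,-0.218],"angular":[0,0,0.42],"gripper":1},{"travel":[0.2725,-0.5235,-0.218],"angular":[0,0,0.42],"gripper":1},{"travel":[0.2725,-0.5235,-0.218],"angular":[0,0,0.42],"gripper":1},{"travel":[0.2725,-0.5235,-0.218],"angular":[0,0,0.42],"gripper":1},{"travel":[0.2725,-0.5235,-0.218],"angular":[0,0,0.42],"gripper":1},{"travel":[0.2725,-0.5235,-0.218],"angular":[0,0,0.42],"gripper":1},{"travel":[0.2725,-0.5235,-0.218],"angular":[0,0,0.42],"gripper":1},{"travel":[0.2725,-0.5235,-0.218],"angular":[0,0,0.42],"gripper":1}], "squeeze": 60}}

```text
t: 1.3
tool_pos: [0.437, 0.2477, 0.1005]
tool_rot: [-0.195, -3.135, -0.001]
contact_force: [0.6, -0.2, -0.6]
opening: 0.0852
grip_force: 0.0
```

Request:
{"method": "step_arm", "body": {"targets": [{"travel":[0,0,-0.07],"angular":[0,0,0],"gripper":1},{"travel":[0,0,-0.12],"angular":[0,0,0],"gripper":1},{"travel":[0,0,-0.145],"angular":[0,0,0],"gripper":1},{"travel":[0,0,-0.157],"angular":[0,0,0],"gripper":1},{"travel":[0,0,-0.157],"angular":[0,0,0],"gripper":0.4},{"travel":[0,0,-0.157],"angular":[0,0,0],"gripper":0.4},{"travel":[0,0,-0.157],"angular":[0,0,0],"gripper":0.4},{"travel":[0,0,-0.157],"angular":[0,0,0],"gripper":0.4},{"travel":[0,0,-0.157],"angular":[0,0,0],"gripper":0.3},{"travel":[0,0,-0.157],"angular":[0,0,0],"gripper":0.3}], "squeeze": 60}}

```text
t: 2.3
tool_pos: [0.4385, 0.2487, 0.0083]
tool_rot: [0.193, 3.133, 0.003]
contact_force: [-1.2, 0.2, 5.9]
opening: 0.0426
grip_force: 64.4
```

Request:
{"method": "step_arm", "body": {"targets": [{"travel":[0,0,0.04],"angular":[0,0,0],"gripper":0.3},{"travel":[0,0,0.11],"angular":[0,0,0],"gripper":0.3},{"travel":[0.1657,-0.62,0.11],"angular":[0,0,0.118],"gripper":0.3},{"travel":[0.1657,-0.62,0.11],"angular":[0,0,0.118],"gripper":0.3},{"travel":[0.1657,-0.62,0.11],"angular":[0,0,0.118],"gripper":0.3},{"travel":[0.1657,-0.62,0.11],"angular":[0,0,0.118],"gripper":0.3},{"travel":[0.1657,-0.62,0.11],"angular":[0,0,0.118],"gripper":0.3},{"travel":[0.1657,-0.62,0.11],"angular":[0,0,0.118],"gripper":0.3},{"travel":[0.1657,-0.62,0.11],"angular":[0,0,0.118],"gripper":0.3},{"travel":[0.1657,-0.62,0.11],"angular":[0,0,0.118],"gripper":0.3}]}}

```text
t: 3.3
tool_pos: [0.5363, -0.1271, 0.0721]
tool_rot: [0.051, 3.141, -0.001]
contact_force: [0.6, 0.7, -2.5]
opening: 0.0428
grip_force: 63.5
```

Request:
{"method": "step_arm", "body": {"targets": [{"travel":[0,0,0],"angular":[0,0,0],"gripper":0.3},{"travel":[0,0,0],"angular":[0,0,0],"gripper":0.3},{"travel":[0,0,0],"angular":[0,0,0],"gripper":0.3}]}}

```text
t: 3.6
tool_pos: [0.5355, -0.123, 0.0716]
tool_rot: [-0.046, -3.14, -0.001]
contact_force: [-0.2, -0.6, -1.5]
opening: 0.0431
grip_force: 63.5
```

Run:
```python
from seg import *
for n in('top','scene'):
    d=grab(n); 
    for c in('red','green','blue'):
        for b in holes(d,c):
            if b[1] is not None: print(n,c,blockpose(d,b[3],.03 if c!='red' else .03),b[2])
    if n=='scene':cv2.imwrite('pics/a1.png',cv2.resize(d['img'][100:320,150:520],None,fx=2,fy=2)[:,:,::-1])
print(ctrl.get_obs()['tool_pos'],ctrl.get_obs()['contact_force'])
```

```text
top red (array([0.60799193, 0.505943  ], dtype=float32), np.float64(155.0514400333998)) 338
top green (array([0.5137527, 0.4040709], dtype=float32), np.float64(162.679286114125)) 351
top blue (array([0.3966131, 0.3699712], dtype=float32), np.float64(169.7819625169912)) 359
scene red (array([0.6107927, 0.5055906], dtype=float32), np.float64(154.78643529096672)) 463
scene green (array([0.5160483, 0.4039479], dtype=float32), np.float64(162.97433431211212)) 437
scene blue (array([0.39867842, 0.3704007 ], dtype=float32), np.float64(170.81847770941994)) 404
[ 0.53576959 -0.12272877  0.07188215] [-0.45090199 -0.16630259 -1.71190562]
```

View pics/a1.png

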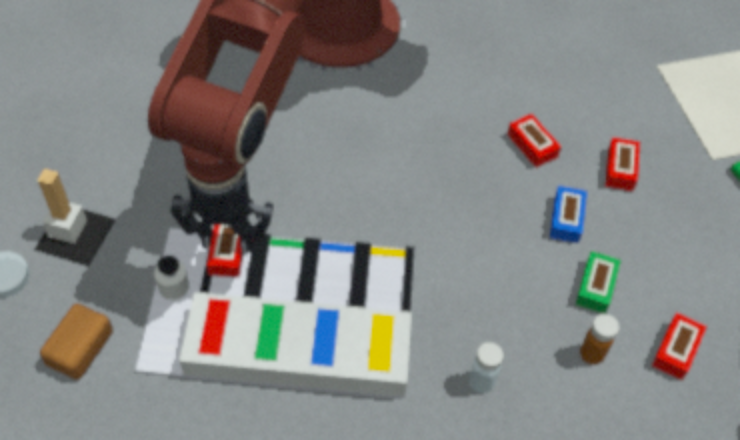

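The red block is held over its lane at about (228,250) in this picture, well aligned. Lowering it.

Request:
{"method": "step_arm", "body": {"targets": [{"travel":[0,0,-0.05],"angular":[0,0,0],"gripper":0.3},{"travel":[0,0,-0.07],"angular":[0,0,0],"gripper":0.3},{"travel":[0,0,-0.08],"angular":[0,0,0],"gripper":0.3},{"travel":[0,0,-0.085],"angular":[0,0,0],"gripper":0.3},{"travel":[0,0,-0.087],"angular":[0,0,0],"gripper":0.3},{"travel":[0,0,-0.087],"angular":[0,0,0],"gripper":0.3}]}}

```text
t: 4.3
tool_pos: [0.5369, -0.1242, 0.0208]
tool_rot: [0.047, 3.14, -0.001]
contact_force: [0.2, -0.1, -2.1]
opening: 0.0427
grip_force: 63.4
```

Request:
{"method": "step_arm", "body": {"targets": [{"travel":[0,0,-0.003],"angular":[0,0,0],"gripper":0.3},{"travel":[0,0,-0.005],"angular":[0,0,0],"gripper":0.3},{"travel":[0,0,-0.005],"angular":[0,0,0],"gripper":0.3}]}}

```text
t: 4.6
tool_pos: [0.5364, -0.1242, 0.0172]
tool_rot: [0.048, 3.141, -0.0]
contact_force: [0.5, 0.5, -2.0]
opening: 0.0431
grip_force: 63.4
```

Request:
{"method": "step_arm", "body": {"targets": [{"travel":[0,0,-0.0015],"angular":[0,0,0],"gripper":0.3},{"travel":[0,0,-0.002],"angular":[0,0,0],"gripper":0.3},{"travel":[0,0,-0.002],"angular":[0,0,0],"gripper":0.7},{"travel":[0,0,-0.002],"angular":[0,0,0],"gripper":0.7},{"travel":[0,0,-0.002],"angular":[0,0,0],"gripper":0.7},{"travel":[0,0,0.04],"angular":[0,0,0],"gripper":0.7},{"travel":[0,0,0.1],"angular":[0,0,0],"gripper":1},{"travel":[0,0,0.12],"angular":[0,0,0],"gripper":1}]}}

```text
t: 5.4
tool_pos: [0.5387, -0.1249, 0.0931]
tool_rot: [0.047, 3.135, -0.003]
contact_force: [0.6, -0.5, 0.8]
opening: 0.0846
grip_force: 0.0
```

Request:
{"method": "step_arm", "body": {"targets": [{"travel":[-0.035,0.8805,0.02],"angular":[0,0,-0.338],"gripper":1},{"travel":[-0.035,0.8805,0.02],"angular":[0,0,-0.338],"gripper":1},{"travel":[-0.035,0.8805,0.02],"angular":[0,0,-0.338],"gripper":1},{"travel":[-0.035,0.8805,0.02],"angular":[0,0,-0.338],"gripper":1},{"travel":[-0.035,0.8805,0.02],"angular":[0,0,-0.338],"gripper":1},{"travel":[-0.035,0.8805,0.02],"angular":[0,0,-0.338],"gripper":1},{"travel":[-0.035,0.8805,0.02],"angular":[0,0,-0.338],"gripper":1},{"travel":[-0.035,0.8805,0.02],"angular":[0,0,-0.338],"gripper":1},{"travel":[-0.035,0.8805,0.02],"angular":[0,0,-0.338],"gripper":1},{"travel":[-0.035,0.8805,0.02],"angular":[0,0,-0.338],"gripper":1}]}}

```text
t: 6.4
tool_pos: [0.516, 0.3739, 0.0998]
tool_rot: [-0.462, -3.107, 0.0]
contact_force: [1.0, -0.6, 0.1]
opening: 0.0857
grip_force: 0.0
```

Request:
{"method": "step_arm", "body": {"targets": [{"travel":[0,0,0],"angular":[0,0,0],"gripper":1},{"travel":[0,0,0],"angular":[0,0,0],"gripper":1},{"travel":[0,0,0],"angular":[0,0,0],"gripper":1}]}}

```text
t: 6.7
tool_pos: [0.5164, 0.3709, 0.0997]
tool_rot: [-0.464, -3.106, 0.002]
contact_force: [-0.4, 0.0, -0.6]
opening: 0.0854
grip_force: 0.0
```

Run:
```python
from seg import *
for n in('top','scene'):
    d=grab(n); 
    for c in('red','green','blue'):
        for b in holes(d,c):
            if b[1] is not None: print(n,c,blockpose(d,b[3],.03 if b[1][1]>0 else .03),b[2])
o=ctrl.get_obs();print(o['tool_pos'],o['tool_rot'])
```

```text
scene red (array([0.6109496 , 0.50573456], dtype=float32), np.float64(154.31829681952456)) 462
scene red (array([ 0.531124 , -0.1250533], dtype=float32), np.float64(179.39207598544323)) 451
scene green (array([0.5163139 , 0.40376118], dtype=float32), np.float64(162.24587202804824)) 434
[0.51677121 0.37046834 0.10003542] [-4.65476147e-01 -3.10651071e+00  8.65133368e-04]
```

Request:
{"method": "step_arm", "body": {"targets": [{"travel":[-0.001,0.056,0],"angular":[0,0,0],"gripper":1},{"travel":[-0.001,0.056,-0.07],"angular":[0,0,0],"gripper":1},{"travel":[-0.001,0.056,-0.12],"angular":[0,0,0],"gripper":1},{"travel":[-0.001,0.056,-0.145],"angular":[0,0,0],"gripper":1},{"travel":[-0.001,0.056,-0.156],"angular":[0,0,0],"gripper":1},{"travel":[-0.001,0.056,-0.156],"angular":[0,0,0],"gripper":0.3},{"travel":[-0.001,0.056,-0.156],"angular":[0,0,0],"gripper":0.3},{"travel":[-0.001,0.056,-0.156],"angular":[0,0,0],"gripper":0.3},{"travel":[-0.001,0.056,-0.156],"angular":[0,0,0],"gripper":0.3},{"travel":[-0.001,0.056,-0.156],"angular":[0,0,0],"gripper":0.3}]}}

```text
t: 7.8
tool_pos: [0.5177, 0.4064, 0.0093]
tool_rot: [0.462, 3.104, 0.004]
contact_force: [-0.8, -0.6, 5.9]
opening: 0.0427
grip_force: 64.6
```

Request:
{"method": "step_arm", "body": {"targets": [{"travel":[0,0,0.04],"angular":[0,0,0],"gripper":0.3},{"travel":[0,0,0.11],"angular":[0,0,0],"gripper":0.3},{"travel":[0.035,-0.65,0.11],"angular":[0,0,0.338],"gripper":0.3},{"travel":[0.035,-0.65,0.11],"angular":[0,0,0.338],"gripper":0.3},{"travel":[0.035,-0.65,0.11],"angular":[0,0,0.338],"gripper":0.3},{"travel":[0.035,-0.65,0.11],"angular":[0,0,0.338],"gripper":0.3},{"travel":[0.035,-0.65,0.11],"angular":[0,0,0.338],"gripper":0.3},{"travel":[0.035,-0.65,0.11],"angular":[0,0,0.338],"gripper":0.3},{"travel":[0.035,-0.65,0.11],"angular":[0,0,0.338],"gripper":0.3},{"travel":[0.035,-0.65,0.11],"angular":[0,0,0.338],"gripper":0.3}]}}

```text
t: 8.8
tool_pos: [0.5365, 0.0131, 0.0727]
tool_rot: [0.049, 3.141, -0.0]
contact_force: [-0.1, 0.0, -1.3]
opening: 0.0429
grip_force: 39.2
```

Request:
{"method": "step_arm", "body": {"targets": [{"travel":[0,-0.1,0],"angular":[0,0,0],"gripper":0.3},{"travel":[0,-0.1,0],"angular":[0,0,0],"gripper":0.3},{"travel":[0,-0.1,0],"angular":[0,0,0],"gripper":0.3},{"travel":[0,-0.1,0],"angular":[0,0,0],"gripper":0.3}]}}

```text
t: 9.2
tool_pos: [0.5367, -0.0436, 0.0725]
tool_rot: [-0.047, -3.141, -0.001]
contact_force: [0.4, 1.1, -1.5]
opening: 0.0427
grip_force: 67.5
```

Run:
```python
from seg import *
for n in('top','scene'):
    d=grab(n); 
    for c in('red','green','blue'):
        for b in holes(d,c):
            if b[1] is not None: print(n,c,blockpose(d,b[3],.03 if b[1][1]>0 else .03),blockpose(d,b[3],.036)[0],b[2])
o=ctrl.get_obs();print(o['tool_pos'],o['tool_rot'])
```

```text
top red (array([0.60799193, 0.505943  ], dtype=float32), np.float64(155.0514400333998)) [0.6064356 0.5040509] 340
top blue (array([0.3966131, 0.3699712], dtype=float32), np.float64(169.7819625169912)) [0.39588943 0.36861464] 359
scene red (array([0.61073864, 0.5057146 ], dtype=float32), np.float64(153.82791870130964)) [0.61408335 0.50347555] 463
scene red (array([ 0.53132015, -0.1250866 ], dtype=float32), np.float64(179.37991595530153)) [ 0.53507143 -0.12409814] 454
scene blue (array([0.39882508, 0.37028712], dtype=float32), np.float64(170.22955132873278)) [0.40325406 0.36874074] 402
[ 0.53682188 -0.04298639  0.07251245] [-4.45238127e-02 -3.14076105e+00 -8.40319525e-04]
```

Request:
{"method": "step_arm", "body": {"targets": [{"travel":[0.0025,-0.0098,0],"angular":[0,0,0],"gripper":0.3},{"travel":[0.0025,-0.0098,-0.04],"angular":[0,0,0],"gripper":0.3},{"travel":[0.0025,-0.0098,-0.065],"angular":[0,0,0],"gripper":0.3},{"travel":[0.0025,-0.0098,-0.078],"angular":[0,0,0],"gripper":0.3},{"travel":[0.0025,-0.0098,-0.083],"angular":[0,0,0],"gripper":0.3},{"travel":[0.0025,-0.0098,-0.086],"angular":[0,0,0],"gripper":0.3},{"travel":[0.0025,-0.0098,-0.086],"angular":[0,0,0],"gripper":0.3}]}}

```text
t: 10.0
tool_pos: [0.5389, -0.0505, 0.0215]
tool_rot: [0.047, 3.141, -0.0]
contact_force: [0.7, 0.4, -1.3]
opening: 0.0428
grip_force: 67.5
```

Request:
{"method": "step_arm", "body": {"targets": [{"travel":[0,0.001,-0.003],"angular":[0,0,0],"gripper":0.3},{"travel":[0,0.001,-0.006],"angular":[0,0,0],"gripper":0.3},{"travel":[0,0.001,-0.008],"angular":[0,0,0],"gripper":0.3},{"travel":[0,0.001,-0.008],"angular":[0,0,0],"gripper":0.7},{"travel":[0,0.001,-0.008],"angular":[0,0,0],"gripper":0.7},{"travel":[0,0.001,-0.008],"angular":[0,0,0],"gripper":0.7},{"travel":[0,0.001,0.04],"angular":[0,0,0],"gripper":0.7},{"travel":[0,0.001,0.1],"angular":[0,0,0],"gripper":1},{"travel":[0,0.001,0.12],"angular":[0,0,0],"gripper":1},{"travel":[0,0.001,0.12],"angular":[0,0,0],"gripper":1}]}}

```text
t: 11.0
tool_pos: [0.5404, -0.0502, 0.0958]
tool_rot: [0.047, 3.136, -0.002]
contact_force: [0.4, -0.6, -0.0]
opening: 0.0855
grip_force: 0.0
```

Request:
{"method": "step_arm", "body": {"targets": [{"travel":[-0.2355,0.7,0.01],"angular":[0,0,-0.182],"gripper":1},{"travel":[-0.2355,0.7,0.01],"angular":[0,0,-0.182],"gripper":1},{"travel":[-0.2355,0.7,0.01],"angular":[0,0,-0.182],"gripper":1},{"travel":[-0.2355,0.7,0.01],"angular":[0,0,-0.182],"gripper":1},{"travel":[-0.2355,0.7,0.01],"angular":[0,0,-0.182],"gripper":1},{"travel":[-0.2355,0.7,0.01],"angular":[0,0,-0.182],"gripper":1},{"travel":[-0.2355,0.7,0.01],"angular":[0,0,-0.182],"gripper":1},{"travel":[-0.2355,0.7,0.01],"angular":[0,0,-0.182],"gripper":1},{"travel":[-0.2355,0.7,0.01],"angular":[0,0,-0.182],"gripper":1},{"travel":[-0.2355,0.7,0.01],"angular":[0,0,-0.182],"gripper":1}]}}

```text
t: 12.0
tool_pos: [0.3943, 0.3735, 0.0972]
tool_rot: [-0.262, -3.128, 0.001]
contact_force: [-0.0, -0.3, -0.4]
opening: 0.0855
grip_force: 0.0
```

Request:
{"method": "step_arm", "body": {"targets": [{"travel":[0,0,0],"angular":[0,0,0],"gripper":1},{"travel":[0,0,0],"angular":[0,0,0],"gripper":1},{"travel":[0,0,0],"angular":[0,0,0],"gripper":1}]}}

```text
t: 12.3
tool_pos: [0.3974, 0.3688, 0.0983]
tool_rot: [-0.275, -3.129, 0.002]
contact_force: [-0.5, -0.3, 0.3]
opening: 0.0851
grip_force: 0.0
```

Run:
```python
from seg import *
for n in('top','scene'):
    d=grab(n); 
    for c in('red','green','blue'):
        for b in holes(d,c):
            if b[1] is not None: print(n,c,blockpose(d,b[3],.03 if b[1][1]>0 else .03),blockpose(d,b[3],.036)[0],b[2])
    if n=='scene': cv2.imwrite('pics/a2.png',cv2.resize(d['img'][100:320,150:520],None,fx=2,fy=2)[:,:,::-1])
o=ctrl.get_obs();print(o['tool_pos'],o['tool_rot'])
```

```text
top red (array([0.60799193, 0.505943  ], dtype=float32), np.float64(155.0514400333998)) [0.6064356 0.5040509] 341
top green (array([ 0.5367652 , -0.04991468], dtype=float32), np.float64(176.39650655612613)) [ 0.53548944 -0.04961722] 285
scene red (array([0.6109555, 0.5058031], dtype=float32), np.float64(154.23347285653935)) [0.61429906 0.5035636 ] 462
scene red (array([ 0.5308606 , -0.12497642], dtype=float32), np.float64(178.32962592981352)) [ 0.53461426 -0.12398852] 453
scene green (array([ 0.5332682 , -0.05023729], dtype=float32), np.float64(178.80561556457673)) [ 0.5370092  -0.04963176] 471
scene blue (array([0.39851236, 0.37034023], dtype=float32), np.float64(169.7484669322834)) [0.40294296 0.36879358] 403
[0.39770979 0.369052   0.0988926 ] [-2.74820960e-01 -3.12929604e+00  5.59633887e-04]
```

View pics/a2.png

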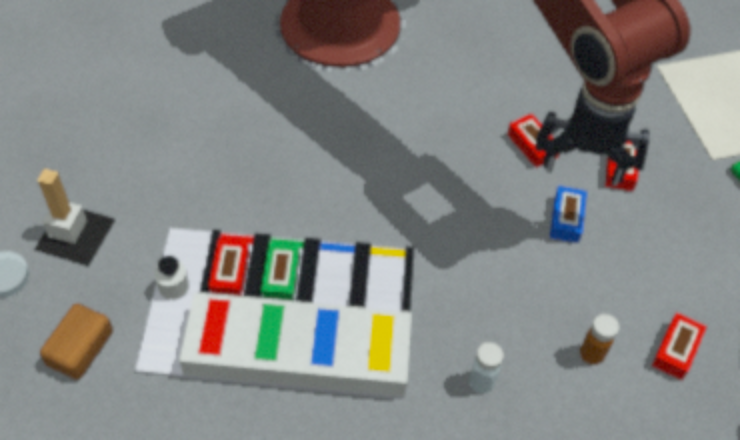

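Red and green are lying in their lanes at about (230,262) and (282,268). The gripper is over blue at (570,213), so I'm picking that next.

Request:
{"method": "step_arm", "body": {"targets": [{"travel":[0,0.002,-0.07],"angular":[0,0,0],"gripper":1},{"travel":[0,0.002,-0.12],"angular":[0,0,0],"gripper":1},{"travel":[0,0.002,-0.145],"angular":[0,0,0],"gripper":1},{"travel":[0,0.002,-0.154],"angular":[0,0,0],"gripper":1},{"travel":[0,0.002,-0.154],"angular":[0,0,0],"gripper":0.3},{"travel":[0,0.002,-0.154],"angular":[0,0,0],"gripper":0.3},{"travel":[0,0.002,-0.154],"angular":[0,0,0],"gripper":0.3},{"travel":[0,0.002,-0.154],"angular":[0,0,0],"gripper":0.3},{"travel":[0,0.002,-0.154],"angular":[0,0,0],"gripper":0.3},{"travel":[0,0.002,-0.154],"angular":[0,0,0],"gripper":0.3}]}}

```text
t: 13.4
tool_pos: [0.3987, 0.3724, 0.0089]
tool_rot: [0.271, 3.127, 0.004]
contact_force: [0.8, -0.5, 6.5]
opening: 0.0428
grip_force: 64.4
```

Request:
{"method": "step_arm", "body": {"targets": [{"travel":[0,0,0.04],"angular":[0,0,0],"gripper":0.3},{"travel":[0,0,0.11],"angular":[0,0,0],"gripper":0.3},{"travel":[0.2385,-0.5745,0.11],"angular":[0,0,0.183],"gripper":0.3},{"travel":[0.2385,-0.5745,0.11],"angular":[0,0,0.183],"gripper":0.3},{"travel":[0.2385,-0.5745,0.11],"angular":[0,0,0.183],"gripper":0.3},{"travel":[0.2385,-0.5745,0.11],"angular":[0,0,0.183],"gripper":0.3},{"travel":[0.2385,-0.5745,0.11],"angular":[0,0,0.183],"gripper":0.3},{"travel":[0.2385,-0.5745,0.11],"angular":[0,0,0.183],"gripper":0.3},{"travel":[0.2385,-0.5745,0.11],"angular":[0,0,0.183],"gripper":0.3},{"travel":[0.2385,-0.5745,0.11],"angular":[0,0,0.183],"gripper":0.3}]}}

```text
t: 14.4
tool_pos: [0.5411, 0.0234, 0.0729]
tool_rot: [0.051, 3.141, -0.001]
contact_force: [-0.0, 0.4, -2.5]
opening: 0.0428
grip_force: 63.6
```

Request:
{"method": "step_arm", "body": {"targets": [{"travel":[0,0,0],"angular":[0,0,0],"gripper":0.3},{"travel":[0,0,0],"angular":[0,0,0],"gripper":0.3},{"travel":[0,0,0],"angular":[0,0,0],"gripper":0.3},{"travel":[0,0,0],"angular":[0,0,0],"gripper":0.3}]}}

```text
t: 14.8
tool_pos: [0.5397, 0.0279, 0.0724]
tool_rot: [-0.043, -3.141, -0.0]
contact_force: [-0.9, -0.3, -2.4]
opening: 0.0424
grip_force: 63.6
```

Run:
```python
from seg import *
P=[]
for i in range(5):
    d=grab('scene');o=ctrl.get_obs();P.append(o['tool_pos'])
print(np.mean(P,0),np.std(P,0),o['tool_rot'],o['contact_force'])
for c in('red','green','blue'):
        for b in holes(d,c):
            if b[1] is not None: print(c,blockpose(d,b[3],.036),b[2])
```

```text
[0.53999439 0.02757536 0.07268377] [1.42371512e-04 2.03555936e-04 8.13484155e-05] [4.47045329e-02 3.14125300e+00 2.23651181e-05] [-0.20467547 -0.6172432  -1.47477977]
red (array([0.61408335, 0.50347555], dtype=float32), np.float64(153.8279265622313)) 462
red (array([ 0.5347105 , -0.12411787], dtype=float32), np.float64(179.0744633387871)) 459
green (array([ 0.5369701 , -0.04972878], dtype=float32), np.float64(179.26724589403173)) 469
```

Request:
{"method": "step_arm", "body": {"targets": [{"travel":[0,-0.0025,-0.04],"angular":[0,0,0],"gripper":0.3},{"travel":[0,-0.0025,-0.065],"angular":[0,0,0],"gripper":0.3},{"travel":[0,-0.0025,-0.078],"angular":[0,0,0],"gripper":0.3},{"travel":[0,-0.0025,-0.083],"angular":[0,0,0],"gripper":0.3},{"travel":[0,-0.0025,-0.086],"angular":[0,0,0],"gripper":0.3},{"travel":[0,-0.0025,-0.088],"angular":[0,0,0],"gripper":0.3},{"travel":[0,-0.0025,-0.088],"angular":[0,0,0],"gripper":0.3}]}}

```text
t: 15.75
tool_pos: [0.5408, 0.0252, 0.0205]
tool_rot: [0.046, 3.14, -0.0]
contact_force: [-1.1, 0.1, -1.2]
opening: 0.0429
grip_force: 63.5
```

Request:
{"method": "step_arm", "body": {"targets": [{"travel":[0,0,-0.003],"angular":[0,0,0],"gripper":0.3},{"travel":[0,0,-0.006],"angular":[0,0,0],"gripper":0.3},{"travel":[0,0,-0.006],"angular":[0,0,0],"gripper":0.7},{"travel":[0,0,-0.006],"angular":[0,0,0],"gripper":0.7},{"travel":[0,0,-0.006],"angular":[0,0,0],"gripper":0.7},{"travel":[0,0,0.04],"angular":[0,0,0],"gripper":0.7},{"travel":[0,0,0.1],"angular":[0,0,0],"gripper":1},{"travel":[0,0,0.18],"angular":[0,0,0],"gripper":1},{"travel":[0,0,0.25],"angular":[0,0,0],"gripper":1},{"travel":[0,0,0.25],"angular":[0,0,0],"gripper":1}]}}

```text
t: 16.75
tool_pos: [0.5449, 0.0248, 0.1785]
tool_rot: [0.046, 3.127, -0.002]
contact_force: [0.8, 0.4, 0.8]
opening: 0.0855
grip_force: 0.0
```

Run:
```python
from seg import *
T=grab('top');S=grab('scene')
ct=lambda p:((p[0]+.5)/8-.5+415,(p[1]+.5)/8-.5+178)
cs=lambda p:((p[0]-410+.5)/7-.5+160,(p[1]+.5)/7-.5+178)
print('handle top',tri(T,ct((305,140)),S,cs((510,72))),onz(T,*ct((305,140)),.132),onz(S,*cs((510,72)),.132))
def ang(d,c,a,b,z):
    v=onz(d,*c(b),z)-onz(d,*c(a),z); return np.degrees(np.arctan2(v[1],v[0])).round(1),np.linalg.norm(v).round(4)
print('mat',ang(T,ct,(55,243),(105,45),.002),ang(T,ct,(55,243),(262,303),.002),ang(S,cs,(465,330),(650,385),.002),ang(S,cs,(650,385),(742,222),.002))
print('head',ang(T,ct,(180,210),(280,242),.042),ang(S,cs,(502,285),(605,303),.002),ang(S,cs,(590,245),(628,172),.042),ang(S,cs,(502,240),(592,250),.042))
print('handle',ang(T,ct,(280,108),(338,118),.132),ang(S,cs,(520,100),(546,55),.132),ang(S,cs,(473,88),(520,100),.132))
for n,d in(('t',T),('s',S)):
    g=cv2.cvtColor(d['img'],cv2.COLOR_RGB2GRAY); x0,y0,x1,y1=(415,178,465,222) if n=='t' else(160,195,212,240)
    m=(g[y0:y1,x0:x1]<60).astype(np.uint8); c=max(cv2.findContours(m,0,1)[0],key=cv2.contourArea)
    (u,v),wh,a=cv2.minAreaRect(c); print(n,'mat rect',(u+x0,v+y0),wh,a,onz(d,u+x0,v+y0,.002))
    q=cv2.boxPoints(cv2.minAreaRect(c)); 
    hull=cv2.approxPolyDP(cv2.convexHull(c),2.5,True)[:,0]; print([(tuple(p),onz(d,p[0]+x0,p[1]+y0,.002)[:2].round(4)) for p in hull])
for c in('red','green','blue'):
    for n,d in(('t',T),('s',S)):
        for b in holes(d,c):
            if b[1] is not None: print(n,c,blockpose(d,b[3],.036))
P=[]
for i in range(3): grab('top');P.append(ctrl.get_obs()['tool_pos'])
print(np.mean(P,0),ctrl.get_obs()['tool_rot'])
h=lambda im,f:cv2.resize(im,None,fx=f,fy=f,interpolation=cv2.INTER_CUBIC)
a=h(T['img'][125:225,285:445],4.7);cv2.imwrite('pics/a3.png',a[:,:,::-1])
```

```text
handle top (array([ 0.47081717, -0.37914006,  0.13126098]), np.float64(0.001737753555424805)) [ 0.47084652 -0.37982429  0.132     ] [ 0.47143691 -0.37790355  0.132     ]
mat (np.float64(-14.6), np.float64(0.0875)) (np.float64(-105.2), np.float64(0.0886)) (np.float64(75.7), np.float64(0.0868)) (np.float64(165.7), np.float64(0.0879))
head (np.float64(-106.9), np.float64(0.0421)) (np.float64(82.7), np.float64(0.0464)) (np.float64(168.8), np.float64(0.0389)) (np.float64(86.6), np.float64(0.0387))
handle (np.float64(-98.7), np.float64(0.0224)) (np.float64(167.7), np.float64(0.0235)) (np.float64(77.3), np.float64(0.0206))
t mat rect (437.72641372680664, 199.70754432678223) (26.235864639282227, 24.862258911132812) 15.94539737701416 [ 0.47752991 -0.36663205  0.002     ]
[((np.int32(14), np.int32(7)), array([ 0.527 , -0.3383])), ((np.int32(34), np.int32(12)), array([ 0.5114, -0.405 ])), ((np.int32(32), np.int32(37)), array([ 0.4267, -0.3965])), ((np.int32(8), np.int32(30)), array([ 0.4484, -0.3171]))]
s mat rect (186.74999809265137, 216.75) (30.99031639099121, 25.61444854736328) 18.4349498748
[... 164 characters left out ...]
np.int32(8), np.int32(29)), array([ 0.5096, -0.4169])), ((np.int32(12), np.int32(22)), array([ 0.4841, -0.4111])), ((np.int32(33), np.int32(11)), array([ 0.4396, -0.3571]))]
t red (array([0.606433  , 0.50415635], dtype=float32), np.float64(155.24127748530518))
s red (array([0.61411905, 0.50360143], dtype=float32), np.float64(154.22503464366102))
s red (array([ 0.53488266, -0.12398326], dtype=float32), np.float64(179.15535758856967))
s green (array([ 0.5367804 , -0.04962346], dtype=float32), np.float64(177.94780426451644))
s blue (array([0.5395347 , 0.02550104], dtype=float32), np.float64(179.49510568548516))
[0.53947142 0.02524923 0.16855215] [-4.62137425e-02 -3.13751036e+00 -3.80707129e-04]
```

View pics/a3.png

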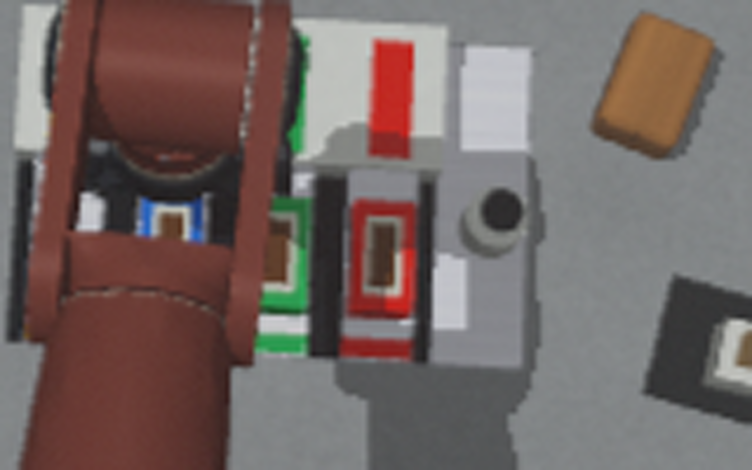

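All three blocks lie properly in their lanes. The mallet handle is at about (0.471, -0.379) with yaw near -11°, and the mat centre is near (0.478, -0.369). Going to the mallet.

Request:
{"method": "step_arm", "body": {"targets": [{"travel":[-0.114,-0.674,0.035],"angular":[0,0,-1],"gripper":1},{"travel":[-0.114,-0.674,0.035],"angular":[0,0,-1],"gripper":1},{"travel":[-0.114,-0.674,0.035],"angular":[0,0,-1],"gripper":1},{"travel":[-0.114,-0.674,0.035],"angular":[0,0,-1],"gripper":1},{"travel":[-0.114,-0.674,0.035],"angular":[0,0,-1],"gripper":1},{"travel":[-0.114,-0.674,0.035],"angular":[0,0,-1],"gripper":1},{"travel":[-0.114,-0.674,0.035],"angular":[0,0,-1],"gripper":1},{"travel":[-0.114,-0.674,0.035],"angular":[0,0,-1],"gripper":1},{"travel":[-0.114,-0.674,0.035],"angular":[0,0,-1],"gripper":1},{"travel":[-0.114,-0.674,0.035],"angular":[0,0,-1],"gripper":1}]}}

```text
t: 18.0
tool_pos: [0.4708, -0.3801, 0.1889]
tool_rot: [-1.248, -2.88, -0.002]
contact_force: [0.3, -0.1, -1.2]
opening: 0.0853
grip_force: 0.0
```

Request:
{"method": "step_arm", "body": {"targets": [{"travel":[0,0,0],"angular":[0,0,-1],"gripper":1},{"travel":[0,0,0],"angular":[0,0,-1],"gripper":1},{"travel":[0,0,0],"angular":[0,0,-1],"gripper":1},{"travel":[0,0,0],"angular":[0,0,-1],"gripper":1},{"travel":[0,0,0],"angular":[0,0,-1],"gripper":1},{"travel":[0,0,0],"angular":[0,0,-1],"gripper":1},{"travel":[0,0,0],"angular":[0,0,-1],"gripper":1}]}}

```text
t: 18.7
tool_pos: [0.4722, -0.3768, 0.1897]
tool_rot: [-2.25, -2.189, -0.001]
contact_force: [-0.5, 0.1, -0.0]
opening: 0.0853
grip_force: 0.0
```

Run:
```python
from seg import *
P=[]
for i in range(3): grab('top');o=ctrl.get_obs();P.append(o['tool_pos'])
R=cv2.Rodrigues(o['tool_rot'])[0]
print(np.mean(P,0),'close',np.degrees(np.arctan2(R[1,1],R[0,1])),o['q'])
```

```text
[ 0.4721316 -0.3775197  0.1900806] close -1.5677385112990374 [-7.98122653e-01  3.40576691e-02  1.70132453e+00  2.10195407e-04
  1.40745840e+00 -7.70794382e-01]
```

Request:
{"method": "step_arm", "body": {"targets": [{"travel":[-0.002,-0.0025,0],"angular":[0,0,-0.211],"gripper":1},{"travel":[-0.002,-0.0025,0],"angular":[0,0,-0.211],"gripper":1},{"travel":[-0.002,-0.0025,-0.07],"angular":[0,0,-0.211],"gripper":1},{"travel":[-0.002,-0.0025,-0.13],"angular":[0,0,-0.211],"gripper":1},{"travel":[-0.002,-0.0025,-0.18],"angular":[0,0,-0.211],"gripper":1},{"travel":[-0.002,-0.0025,-0.2],"angular":[0,0,-0.211],"gripper":1},{"travel":[-0.002,-0.0025,-0.205],"angular":[0,0,-0.211],"gripper":1},{"travel":[-0.002,-0.0025,-0.205],"angular":[0,0,-0.211],"gripper":0.4},{"travel":[-0.002,-0.0025,-0.205],"angular":[0,0,-0.211],"gripper":0.4},{"travel":[-0.002,-0.0025,-0.205],"angular":[0,0,-0.211],"gripper":0.4}], "squeeze": 30}}

```text
t: 19.85
tool_pos: [0.4718, -0.3817, 0.0701]
tool_rot: [2.424, 1.993, 0.001]
contact_force: [0.2, 0.5, 0.2]
opening: 0.0439
grip_force: 0.0
```

Request:
{"method": "step_arm", "body": {"targets": [{"travel":[0,0,0],"angular":[0,0,0],"gripper":0.1},{"travel":[0,0,0],"angular":[0,0,0],"gripper":0.1},{"travel":[0,0,0],"angular":[0,0,0],"gripper":0.1},{"travel":[0,0,0],"angular":[0,0,0],"gripper":0.1}], "squeeze": 110}}

```text
t: 20.25
tool_pos: [0.4713, -0.3814, 0.0695]
tool_rot: [2.426, 1.993, 0.0]
contact_force: [0.9, -0.2, 5.9]
opening: 0.0211
grip_force: 97.1
```

Request:
{"method": "step_arm", "body": {"targets": [{"travel":[0,0,0.03],"angular":[0,0,0],"gripper":0.1},{"travel":[0,0,0.06],"angular":[0,0,0],"gripper":0.1},{"travel":[0,0,0.06],"angular":[0,0,0],"gripper":0.1}]}}

```text
t: 20.55
tool_pos: [0.4717, -0.3816, 0.1058]
tool_rot: [2.424, 1.992, 0.001]
contact_force: [-0.1, -1.0, -2.4]
opening: 0.021
grip_force: 96.4
```

Run:
```python
from seg import *
P=[]
for i in range(3): S=grab('scene');o=ctrl.get_obs();P.append(o['tool_pos'])
R=cv2.Rodrigues(o['tool_rot'])[0]
print(np.mean(P,0),'close',np.degrees(np.arctan2(R[1,1],R[0,1])))
cv2.imwrite('pics/a4.png',cv2.resize(S['img'][140:250,140:260],None,fx=5,fy=5,interpolation=cv2.INTER_CUBIC)[:,:,::-1])
```

```text
[ 0.47047445 -0.38042836  0.10323931] close -11.181918600323538
```

View pics/a4.png

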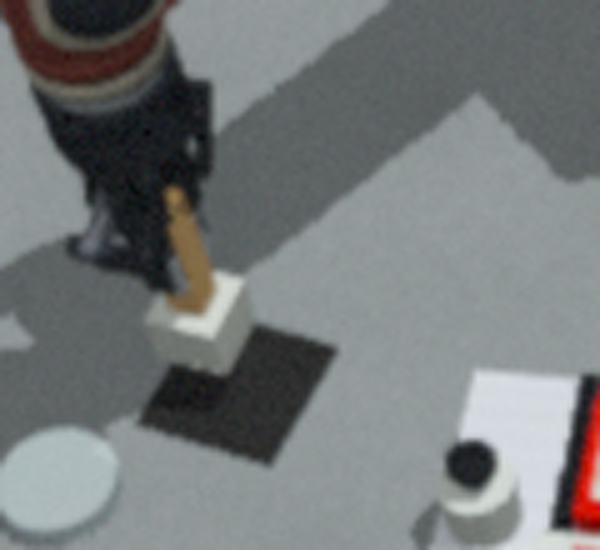

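The mallet is lifted clear of its mat at about (200,320). The mat shows whole in this crop, with corners near (335,350), (270,465), (140,425) and (205,310). Carrying the mallet to the red lane.

Request:
{"method": "step_arm", "body": {"targets": [{"travel":[-0.0245,0.4313,0],"angular":[0,0,0.209],"gripper":0.1},{"travel":[-0.0245,0.4313,0],"angular":[0,0,0.209],"gripper":0.1},{"travel":[-0.0245,0.4313,0],"angular":[0,0,0.209],"gripper":0.1},{"travel":[-0.0245,0.4313,0],"angular":[0,0,0.209],"gripper":0.1},{"travel":[-0.0245,0.4313,0],"angular":[0,0,0.209],"gripper":0.1},{"travel":[-0.0245,0.4313,0],"angular":[0,0,0.209],"gripper":0.1},{"travel":[-0.0245,0.4313,0],"angular":[0,0,0.209],"gripper":0.1},{"travel":[-0.0245,0.4313,0],"angular":[0,0,0.209],"gripper":0.1}]}}

```text
t: 21.5
tool_pos: [0.4559, -0.1225, 0.1034]
tool_rot: [-2.255, -2.186, 0.001]
contact_force: [0.2, -0.5, -3.0]
opening: 0.021
grip_force: 96.6
```

```bash
cat > st.py <<'E'
from seg import *
def st(k=3):
    P=[];F=[]
    for i in range(k): S=grab('scene');o=ctrl.get_obs();P.append(o['tool_pos']);F.append(o['contact_force'])
    R=cv2.Rodrigues(o['tool_rot'])[0]; p=np.mean(P,0); 
    ex=np.array([np.cos(-.0315),np.sin(-.0315)]);ey=np.array([-ex[1],ex[0]]);r=p[:2]-[.5994,-.0135]
    print(p.round(4),'close',np.degrees(np.arctan2(R[1,1],R[0,1])).round(2),'F',np.mean(F,0).round(2),'dock',(r@ex).round(4),(r@ey).round(4),'tilt',R[:,2].round(4),'t',o['t'])
    return S
if __name__=='__main__':
    S=st()
    for c in('red','green','blue'):
        for b in holes(S,c):
            if b[1] is not None: print(c,blockpose(S,b[3],.036)[0],b[2])
E
python3 - <<'E'
from st import *
S=st();T=grab('top');o=np.zeros((440,780,3),np.uint8)
o[:,:440]=cv2.resize(S['img'][160:270,200:310],(440,440),interpolation=cv2.INTER_CUBIC)
o[:340,440:]=cv2.resize(T['img'][140:225,340:425],(340,340),interpolation=cv2.INTER_CUBIC)
cv2.imwrite('pics/a5.png',o[:,:,::-1])
E
```

```text
[ 0.4561 -0.1232  0.1038] close -1.89 F [-0.26 -0.15 -3.35] dock -0.1398 -0.1141 tilt [-2.e-04 -2.e-04 -1.e+00] t 21.65
```

View pics/a5.png

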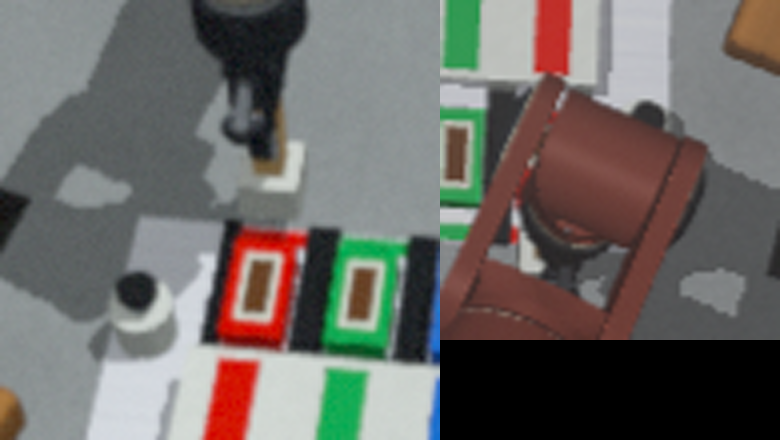

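The mallet is behind the red block, square with the lane. Lowering it and pushing most of the free travel.

Request:
{"method": "step_arm", "body": {"targets": [{"travel":[0,0.0025,-0.015],"angular":[0,0,0],"gripper":0.1},{"travel":[0,0.0025,-0.026],"angular":[0,0,0],"gripper":0.1},{"travel":[0.012,0.002,-0.026],"angular":[0,0,0],"gripper":0.1},{"travel":[0.024,0.002,-0.026],"angular":[0,0,0],"gripper":0.1},{"travel":[0.036,0.0015,-0.026],"angular":[0,0,0],"gripper":0.1},{"travel":[0.048,0.001,-0.026],"angular":[0,0,0],"gripper":0.1},{"travel":[0.06,0.0005,-0.026],"angular":[0,0,0],"gripper":0.1},{"travel":[0.07,0.0005,-0.026],"angular":[0,0,0],"gripper":0.1},{"travel":[0.08,0,-0.026],"angular":[0,0,0],"gripper":0.1},{"travel":[0.09,0,-0.026],"angular":[0,0,0],"gripper":0.1}]}}

```text
t: 22.7
tool_pos: [0.5105, -0.122, 0.0884]
tool_rot: [-2.255, -2.187, 0.0]
contact_force: [-2.0, 0.4, -1.8]
opening: 0.021
grip_force: 96.5
```

```bash
python3 st.py
```

```text
[ 0.5112 -0.122   0.0886] close -1.77 F [ 0.24 -0.1  -3.06] dock -0.0847 -0.1113 tilt [ 1.4e-03 -2.0e-04 -1.0e+00] t 22.85
red [0.61432326 0.503405  ] 465
green [ 0.5367462  -0.04956412] 470
blue [0.5392639  0.02555936] 469
```

Request:
{"method": "step_arm", "body": {"targets": [{"travel":[0.007,0,0],"angular":[0,0,0],"gripper":0.1},{"travel":[0.013,-0.001,0],"angular":[0,0,0],"gripper":0.1},{"travel":[0.018,-0.001,0],"angular":[0,0,0],"gripper":0.1},{"travel":[0.022,-0.001,0],"angular":[0,0,0],"gripper":0.1},{"travel":[0.025,-0.001,0],"angular":[0,0,0],"gripper":0.1}]}}

```text
t: 23.35
tool_pos: [0.5252, -0.1225, 0.0882]
tool_rot: [-2.255, -2.187, 0.0]
contact_force: [-1.1, 0.2, -2.6]
opening: 0.0209
grip_force: 96.5
```

Request:
{"method": "step_arm", "body": {"targets": [{"travel":[0.001,0,0],"angular":[0,0,0],"gripper":0.1},{"travel":[0.002,0,0],"angular":[0,0,0],"gripper":0.1},{"travel":[0.003,0,0],"angular":[0,0,0],"gripper":0.1},{"travel":[0.004,0,0],"angular":[0,0,0],"gripper":0.1}]}}

```text
t: 23.75
tool_pos: [0.5274, -0.1225, 0.0883]
tool_rot: [2.256, 2.187, 0.0]
contact_force: [-1.0, -0.5, -4.3]
opening: 0.0208
grip_force: 96.5
```

Request:
{"method": "step_arm", "body": {"targets": [{"travel":[0.001,0,0],"angular":[0,0,0],"gripper":0.1},{"travel":[0.002,0,0],"angular":[0,0,0],"gripper":0.1},{"travel":[0.003,0,0],"angular":[0,0,0],"gripper":0.1},{"travel":[0.004,0,0],"angular":[0,0,0],"gripper":0.1},{"travel":[0.005,0,0],"angular":[0,0,0],"gripper":0.1}]}}

```text
t: 24.25
tool_pos: [0.5305, -0.1225, 0.0884]
tool_rot: [-2.256, -2.187, -0.0]
contact_force: [-1.2, -0.1, -3.6]
opening: 0.0207
grip_force: 96.5
```

Request:
{"method": "step_arm", "body": {"targets": [{"travel":[0.001,0,0],"angular":[0,0,0],"gripper":0.1},{"travel":[0.002,0,0],"angular":[0,0,0],"gripper":0.1},{"travel":[0.003,0,0],"angular":[0,0,0],"gripper":0.1},{"travel":[0.004,0,0],"angular":[0,0,0],"gripper":0.1},{"travel":[0.005,0,0],"angular":[0,0,0],"gripper":0.1}]}}

```text
t: 24.75
tool_pos: [0.5335, -0.1225, 0.0884]
tool_rot: [-2.256, -2.187, -0.0]
contact_force: [-0.6, -0.4, -4.7]
opening: 0.0211
grip_force: 96.5
```

Request:
{"method": "step_arm", "body": {"targets": [{"travel":[0.001,0,0],"angular":[0,0,0],"gripper":0.1},{"travel":[0.002,0,0],"angular":[0,0,0],"gripper":0.1},{"travel":[0.003,0,0],"angular":[0,0,0],"gripper":0.1},{"travel":[0.004,0,0],"angular":[0,0,0],"gripper":0.1},{"travel":[0.005,0,0],"angular":[0,0,0],"gripper":0.1}]}}

```text
t: 25.25
tool_pos: [0.5365, -0.1225, 0.0884]
tool_rot: [2.256, 2.187, 0.0]
contact_force: [-0.5, -0.4, -3.2]
opening: 0.021
grip_force: 96.5
```

Request:
{"method": "step_arm", "body": {"targets": [{"travel":[0.001,0,0],"angular":[0,0,0],"gripper":0.1},{"travel":[0.002,0,0],"angular":[0,0,0],"gripper":0.1},{"travel":[0.003,0,0],"angular":[0,0,0],"gripper":0.1},{"travel":[0.004,0,0],"angular":[0,0,0],"gripper":0.1},{"travel":[0.005,0,0],"angular":[0,0,0],"gripper":0.1}]}}

```text
t: 25.75
tool_pos: [0.5395, -0.1225, 0.0884]
tool_rot: [2.256, 2.187, -0.0]
contact_force: [-1.3, 0.2, -3.5]
opening: 0.0209
grip_force: 96.5
```

Run:
```python
from st import *
S=st();T=grab('top');o=np.zeros((440,780,3),np.uint8)
o[:,:440]=cv2.resize(S['img'][160:270,200:310],(440,440),interpolation=cv2.INTER_CUBIC)
o[:340,440:]=cv2.resize(T['img'][140:225,340:425],(340,340),interpolation=cv2.INTER_CUBIC)
cv2.imwrite('pics/a6.png',o[:,:,::-1])
```

```text
[ 0.5396 -0.1226  0.0884] close -1.78 F [-0.66  0.48 -3.16] dock -0.0564 -0.1109 tilt [ 3.e-04 -0.e+00 -1.e+00] t 25.9
```

View pics/a6.png

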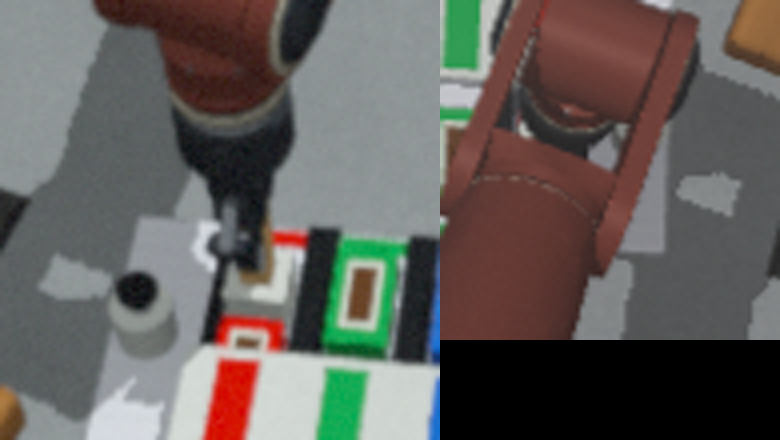

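The red block is sliding under the hood, with its rear end at about (250,330). Carrying on in small steps.

Request:
{"method": "step_arm", "body": {"targets": [{"travel":[0.001,0,0],"angular":[0,0,0],"gripper":0.1},{"travel":[0.002,0,0],"angular":[0,0,0],"gripper":0.1},{"travel":[0.003,0,0],"angular":[0,0,0],"gripper":0.1},{"travel":[0.004,0,0],"angular":[0,0,0],"gripper":0.1},{"travel":[0.005,0,0],"angular":[0,0,0],"gripper":0.1}]}}

```text
t: 26.45
tool_pos: [0.5425, -0.1226, 0.0885]
tool_rot: [-2.256, -2.187, 0.0]
contact_force: [-1.2, -0.5, -2.3]
opening: 0.0209
grip_force: 96.5
```

Request:
{"method": "step_arm", "body": {"targets": [{"travel":[0.001,0,0],"angular":[0,0,0],"gripper":0.1},{"travel":[0.002,0,0],"angular":[0,0,0],"gripper":0.1},{"travel":[0.003,0,0],"angular":[0,0,0],"gripper":0.1},{"travel":[0.004,0,0],"angular":[0,0,0],"gripper":0.1},{"travel":[0.005,0,0],"angular":[0,0,0],"gripper":0.1}]}}

```text
t: 26.95
tool_pos: [0.5455, -0.1226, 0.0884]
tool_rot: [2.256, 2.187, -0.0]
contact_force: [-2.2, -0.2, -1.1]
opening: 0.021
grip_force: 96.5
```

Request:
{"method": "step_arm", "body": {"targets": [{"travel":[0.001,0,0],"angular":[0,0,0],"gripper":0.1},{"travel":[0.002,0,0],"angular":[0,0,0],"gripper":0.1},{"travel":[0.003,0,0],"angular":[0,0,0],"gripper":0.1},{"travel":[0.004,0,0],"angular":[0,0,0],"gripper":0.1}]}}

```text
t: 27.35
tool_pos: [0.5479, -0.1225, 0.0884]
tool_rot: [-2.256, -2.187, 0.0]
contact_force: [-2.7, 0.6, -1.6]
opening: 0.021
grip_force: 96.5
```

Request:
{"method": "step_arm", "body": {"targets": [{"travel":[0.001,0,0],"angular":[0,0,0],"gripper":0.1},{"travel":[0.002,0,0],"angular":[0,0,0],"gripper":0.1},{"travel":[0.003,0,0],"angular":[0,0,0],"gripper":0.1},{"travel":[0.004,0,0],"angular":[0,0,0],"gripper":0.1}]}}

```text
t: 27.75
tool_pos: [0.5503, -0.1225, 0.0884]
tool_rot: [-2.256, -2.187, -0.0]
contact_force: [-1.5, -0.1, -1.4]
opening: 0.0209
grip_force: 96.5
```

Request:
{"method": "step_arm", "body": {"targets": [{"travel":[0.001,0,0],"angular":[0,0,0],"gripper":0.1},{"travel":[0.002,0,0],"angular":[0,0,0],"gripper":0.1},{"travel":[0.003,0,0],"angular":[0,0,0],"gripper":0.1},{"travel":[0.004,0,0],"angular":[0,0,0],"gripper":0.1}]}}

```text
t: 28.15
tool_pos: [0.5527, -0.1225, 0.0883]
tool_rot: [-2.256, -2.187, 0.0]
contact_force: [-1.9, 0.7, -2.0]
opening: 0.021
grip_force: 96.5
```

Request:
{"method": "step_arm", "body": {"targets": [{"travel":[0.001,0,0],"angular":[0,0,0],"gripper":0.1},{"travel":[0.002,0,0],"angular":[0,0,0],"gripper":0.1},{"travel":[0.003,0,0],"angular":[0,0,0],"gripper":0.1}]}}

```text
t: 28.45
tool_pos: [0.5535, -0.1225, 0.0882]
tool_rot: [-2.254, -2.185, 0.003]
contact_force: [-7.0, 0.1, 0.6]
opening: 0.0207
grip_force: 96.8
```

Run:
```python
from st import *
S=st();cv2.imwrite('pics/a7.png',cv2.resize(S['img'][195:275,210:300],None,fx=7,fy=7,interpolation=cv2.INTER_CUBIC)[:,:,::-1])
```

```text
[ 0.5535 -0.1225  0.0882] close -1.77 F [-6.05  0.15  0.37] dock -0.0424 -0.1104 tilt [-2.8e-03  2.0e-04 -1.0e+00] t 28.6
```

View pics/a7.png

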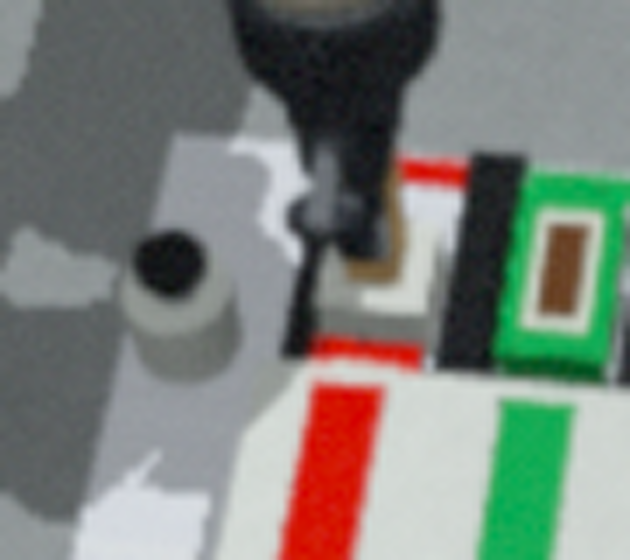

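Red reached its stop: the force jumped to 7 N and the motion stalled. Its rear end is at about (370,352). Backing out and moving to green.

Request:
{"method": "step_arm", "body": {"targets": [{"travel":[-0.02,0.001,0],"angular":[0,0,0],"gripper":0.1},{"travel":[-0.08,0.003,0],"angular":[0,0,0],"gripper":0.1},{"travel":[-0.159,0.005,0],"angular":[0,0,0],"gripper":0.1},{"travel":[-0.161,0.05,0],"angular":[0,0,0],"gripper":0.1},{"travel":[-0.161,0.12,0],"angular":[0,0,0],"gripper":0.1},{"travel":[-0.161,0.1265,0],"angular":[0,0,0],"gripper":0.1},{"travel":[-0.161,0.1265,0],"angular":[0,0,0],"gripper":0.1},{"travel":[-0.161,0.1265,0],"angular":[0,0,0],"gripper":0.1}]}}

```text
t: 29.4
tool_pos: [0.4582, -0.0471, 0.0886]
tool_rot: [2.254, 2.186, 0.001]
contact_force: [0.5, 0.1, -3.1]
opening: 0.0211
grip_force: 97.7
```

```bash
python3 st.py
```

```text
[ 0.4582 -0.0474  0.0885] close -1.85 F [-0.15 -0.48 -2.81] dock -0.1401 -0.0383 tilt [ 4.e-04 -2.e-04 -1.e+00] t 29.55
red [0.6141827 0.5034974] 463
green [ 0.5370092  -0.04963176] 470
blue [0.5394243  0.02551109] 471
```

Request:
{"method": "step_arm", "body": {"targets": [{"travel":[0.014,0,0],"angular":[0,0,0],"gripper":0.1},{"travel":[0.028,-0.001,0],"angular":[0,0,0],"gripper":0.1},{"travel":[0.042,-0.001,0],"angular":[0,0,0],"gripper":0.1},{"travel":[0.056,-0.001,0],"angular":[0,0,0],"gripper":0.1},{"travel":[0.07,-0.002,0],"angular":[0,0,0],"gripper":0.1},{"travel":[0.084,-0.002,0],"angular":[0,0,0],"gripper":0.1},{"travel":[0.095,-0.003,0],"angular":[0,0,0],"gripper":0.1},{"travel":[0.104,-0.003,0],"angular":[0,0,0],"gripper":0.1},{"travel":[0.11,-0.003,0],"angular":[0,0,0],"gripper":0.1},{"travel":[0.114,-0.003,0],"angular":[0,0,0],"gripper":0.1}]}}

```text
t: 30.55
tool_pos: [0.5264, -0.0484, 0.0883]
tool_rot: [-2.255, -2.187, 0.0]
contact_force: [-1.8, 0.3, -2.1]
opening: 0.0212
grip_force: 97.8
```

Request:
{"method": "step_arm", "body": {"targets": [{"travel":[0.001,0,0],"angular":[0,0,0],"gripper":0.1},{"travel":[0.002,0,0],"angular":[0,0,0],"gripper":0.1},{"travel":[0.003,0,0],"angular":[0,0,0],"gripper":0.1},{"travel":[0.004,0,0],"angular":[0,0,0],"gripper":0.1}]}}

```text
t: 30.95
tool_pos: [0.5285, -0.0484, 0.0883]
tool_rot: [-2.256, -2.187, -0.0]
contact_force: [-0.9, 0.3, -3.3]
opening: 0.0211
grip_force: 97.7
```

Request:
{"method": "step_arm", "body": {"targets": [{"travel":[0.001,0,0],"angular":[0,0,0],"gripper":0.1},{"travel":[0.002,0,0],"angular":[0,0,0],"gripper":0.1},{"travel":[0.003,0,0],"angular":[0,0,0],"gripper":0.1},{"travel":[0.004,0,0],"angular":[0,0,0],"gripper":0.1}]}}

```text
t: 31.35
tool_pos: [0.5311, -0.0485, 0.0884]
tool_rot: [2.256, 2.187, 0.0]
contact_force: [-2.1, 0.2, -2.6]
opening: 0.0212
grip_force: 97.7
```

Request:
{"method": "step_arm", "body": {"targets": [{"travel":[0.001,0,0],"angular":[0,0,0],"gripper":0.1},{"travel":[0.002,0,0],"angular":[0,0,0],"gripper":0.1},{"travel":[0.003,0,0],"angular":[0,0,0],"gripper":0.1},{"travel":[0.004,0,0],"angular":[0,0,0],"gripper":0.1}]}}

```text
t: 31.75
tool_pos: [0.5335, -0.0484, 0.0884]
tool_rot: [-2.256, -2.187, -0.0]
contact_force: [-1.4, 0.1, -2.6]
opening: 0.0212
grip_force: 97.7
```

Request:
{"method": "step_arm", "body": {"targets": [{"travel":[0.001,0,0],"angular":[0,0,0],"gripper":0.1},{"travel":[0.002,0,0],"angular":[0,0,0],"gripper":0.1},{"travel":[0.003,0,0],"angular":[0,0,0],"gripper":0.1},{"travel":[0.004,0,0],"angular":[0,0,0],"gripper":0.1}]}}

```text
t: 32.15
tool_pos: [0.5359, -0.0484, 0.0884]
tool_rot: [-2.256, -2.187, 0.0]
contact_force: [-0.7, -0.1, -2.5]
opening: 0.0209
grip_force: 97.7
```

Request:
{"method": "step_arm", "body": {"targets": [{"travel":[0.001,0,0],"angular":[0,0,0],"gripper":0.1},{"travel":[0.002,0,0],"angular":[0,0,0],"gripper":0.1},{"travel":[0.003,0,0],"angular":[0,0,0],"gripper":0.1},{"travel":[0.004,0,0],"angular":[0,0,0],"gripper":0.1}]}}

```text
t: 32.55
tool_pos: [0.5383, -0.0484, 0.0884]
tool_rot: [2.256, 2.187, -0.0]
contact_force: [-1.3, -0.1, -2.3]
opening: 0.0209
grip_force: 97.7
```

Request:
{"method": "step_arm", "body": {"targets": [{"travel":[0.001,0,0],"angular":[0,0,0],"gripper":0.1},{"travel":[0.002,0,0],"angular":[0,0,0],"gripper":0.1},{"travel":[0.003,0,0],"angular":[0,0,0],"gripper":0.1},{"travel":[0.004,0,0],"angular":[0,0,0],"gripper":0.1}]}}

```text
t: 32.95
tool_pos: [0.5407, -0.0484, 0.0884]
tool_rot: [2.256, 2.187, 0.0]
contact_force: [-2.5, 0.2, -2.9]
opening: 0.0208
grip_force: 97.7
```

Request:
{"method": "step_arm", "body": {"targets": [{"travel":[0.001,0,0],"angular":[0,0,0],"gripper":0.1},{"travel":[0.002,0,0],"angular":[0,0,0],"gripper":0.1},{"travel":[0.003,0,0],"angular":[0,0,0],"gripper":0.1},{"travel":[0.004,0,0],"angular":[0,0,0],"gripper":0.1}]}}

```text
t: 33.35
tool_pos: [0.5424, -0.0484, 0.0884]
tool_rot: [-2.254, -2.186, 0.002]
contact_force: [-4.9, -0.2, 1.5]
opening: 0.0213
grip_force: 97.9
```

Request:
{"method": "step_arm", "body": {"targets": [{"travel":[0.001,0,0],"angular":[0,0,0],"gripper":0.1},{"travel":[0.001,0,0],"angular":[0,0,0],"gripper":0.1}]}}

```text
t: 33.55
tool_pos: [0.5425, -0.0484, 0.0882]
tool_rot: [-2.254, -2.185, 0.004]
contact_force: [-5.8, -0.4, 0.1]
opening: 0.0209
grip_force: 98.0
```

Green is home: it stalled at x=0.5425 with the force rising. Now to blue.

Request:
{"method": "step_arm", "body": {"targets": [{"travel":[-0.02,0.001,0],"angular":[0,0,0],"gripper":0.1},{"travel":[-0.08,0.003,0],"angular":[0,0,0],"gripper":0.1},{"travel":[-0.14,0.005,0],"angular":[0,0,0],"gripper":0.1},{"travel":[-0.14,0.05,0],"angular":[0,0,0],"gripper":0.1},{"travel":[-0.14,0.12,0],"angular":[0,0,0],"gripper":0.1},{"travel":[-0.14,0.128,0],"angular":[0,0,0],"gripper":0.1},{"travel":[-0.14,0.128,0],"angular":[0,0,0],"gripper":0.1},{"travel":[-0.14,0.128,0],"angular":[0,0,0],"gripper":0.1}]}}

```text
t: 34.35
tool_pos: [0.4598, 0.0279, 0.0885]
tool_rot: [2.255, 2.186, 0.001]
contact_force: [-0.1, 1.1, -2.3]
opening: 0.0207
grip_force: 97.8
```

```bash
python3 st.py
```

```text
[0.4598 0.0276 0.0884] close -1.85 F [-0.35  0.26 -2.93] dock -0.1408 0.0367 tilt [ 3.e-04 -2.e-04 -1.e+00] t 34.5
red [0.6142328 0.5032572] 468
blue [0.5395337  0.02542797] 478
```

Request:
{"method": "step_arm", "body": {"targets": [{"travel":[0.014,0,0],"angular":[0,0,0],"gripper":0.1},{"travel":[0.028,-0.001,0],"angular":[0,0,0],"gripper":0.1},{"travel":[0.042,-0.001,0],"angular":[0,0,0],"gripper":0.1},{"travel":[0.056,-0.001,0],"angular":[0,0,0],"gripper":0.1},{"travel":[0.07,-0.002,0],"angular":[0,0,0],"gripper":0.1},{"travel":[0.084,-0.002,0],"angular":[0,0,0],"gripper":0.1},{"travel":[0.095,-0.003,0],"angular":[0,0,0],"gripper":0.1},{"travel":[0.104,-0.003,0],"angular":[0,0,0],"gripper":0.1},{"travel":[0.11,-0.003,0],"angular":[0,0,0],"gripper":0.1},{"travel":[0.114,-0.003,0],"angular":[0,0,0],"gripper":0.1}]}}

```text
t: 35.5
tool_pos: [0.5282, 0.0266, 0.0883]
tool_rot: [-2.255, -2.187, 0.0]
contact_force: [-1.5, 0.6, -2.8]
opening: 0.0209
grip_force: 98.1
```

Request:
{"method": "step_arm", "body": {"targets": [{"travel":[0.001,0,0],"angular":[0,0,0],"gripper":0.1},{"travel":[0.002,0,0],"angular":[0,0,0],"gripper":0.1},{"travel":[0.003,0,0],"angular":[0,0,0],"gripper":0.1},{"travel":[0.004,0,0],"angular":[0,0,0],"gripper":0.1}]}}

```text
t: 35.9
tool_pos: [0.5303, 0.0266, 0.0883]
tool_rot: [-2.256, -2.187, 0.0]
contact_force: [-1.3, 0.5, -2.9]
opening: 0.0209
grip_force: 98.1
```

Request:
{"method": "step_arm", "body": {"targets": [{"travel":[0.001,0,0],"angular":[0,0,0],"gripper":0.1},{"travel":[0.002,0,0],"angular":[0,0,0],"gripper":0.1},{"travel":[0.003,0,0],"angular":[0,0,0],"gripper":0.1},{"travel":[0.004,0,0],"angular":[0,0,0],"gripper":0.1}]}}

```text
t: 36.3
tool_pos: [0.5329, 0.0266, 0.0884]
tool_rot: [2.256, 2.187, 0.0]
contact_force: [-2.2, 0.3, -3.0]
opening: 0.0211
grip_force: 98.1
```

Request:
{"method": "step_arm", "body": {"targets": [{"travel":[0.001,0,0],"angular":[0,0,0],"gripper":0.1},{"travel":[0.002,0,0],"angular":[0,0,0],"gripper":0.1},{"travel":[0.003,0,0],"angular":[0,0,0],"gripper":0.1},{"travel":[0.004,0,0],"angular":[0,0,0],"gripper":0.1}]}}

```text
t: 36.7
tool_pos: [0.5353, 0.0266, 0.0883]
tool_rot: [-2.256, -2.187, 0.0]
contact_force: [-1.4, -0.1, -3.1]
opening: 0.021
grip_force: 98.1
```

Request:
{"method": "step_arm", "body": {"targets": [{"travel":[0.001,0,0],"angular":[0,0,0],"gripper":0.1},{"travel":[0.002,0,0],"angular":[0,0,0],"gripper":0.1},{"travel":[0.003,0,0],"angular":[0,0,0],"gripper":0.1},{"travel":[0.004,0,0],"angular":[0,0,0],"gripper":0.1}]}}

```text
t: 37.1
tool_pos: [0.5377, 0.0266, 0.0884]
tool_rot: [-2.256, -2.187, -0.0]
contact_force: [-1.8, -0.6, -2.6]
opening: 0.0209
grip_force: 98.1
```

Request:
{"method": "step_arm", "body": {"targets": [{"travel":[0.001,0,0],"angular":[0,0,0],"gripper":0.1},{"travel":[0.002,0,0],"angular":[0,0,0],"gripper":0.1},{"travel":[0.003,0,0],"angular":[0,0,0],"gripper":0.1},{"travel":[0.004,0,0],"angular":[0,0,0],"gripper":0.1}]}}

```text
t: 37.5
tool_pos: [0.5393, 0.0266, 0.0883]
tool_rot: [-2.254, -2.186, 0.003]
contact_force: [-5.4, 0.3, 0.6]
opening: 0.021
grip_force: 98.3
```

Request:
{"method": "step_arm", "body": {"targets": [{"travel":[0.001,0,0],"angular":[0,0,0],"gripper":0.1},{"travel":[0.001,0,0],"angular":[0,0,0],"gripper":0.1}]}}

```text
t: 37.7
tool_pos: [0.5394, 0.0266, 0.0881]
tool_rot: [-2.254, -2.185, 0.004]
contact_force: [-6.6, 0.4, 1.6]
opening: 0.0207
grip_force: 98.4
```

Blue is home as well: it stalled with the force up to 6.6 N. Backing out, lifting and moving above the locking pin, then checking with the cameras.

Request:
{"method": "step_arm", "body": {"targets": [{"travel":[-0.03,0.001,0],"angular":[0,0,0],"gripper":0.1},{"travel":[-0.1,0.003,0],"angular":[0,0,0],"gripper":0.1},{"travel":[-0.1,0.003,0.07],"angular":[0,0,0],"gripper":0.1},{"travel":[-0.1,0.003,0.125],"angular":[0,0,0],"gripper":0.1},{"travel":[-0.1,-0.08,0.125],"angular":[0,0,0],"gripper":0.1},{"travel":[-0.1,-0.16,0.125],"angular":[0,0,0],"gripper":0.1},{"travel":[-0.1,-0.24,0.125],"angular":[0,0,0],"gripper":0.1},{"travel":[-0.1,-0.32,0.125],"angular":[0,0,0],"gripper":0.1},{"travel":[-0.1,-0.3815,0.125],"angular":[0,0,0],"gripper":0.1},{"travel":[-0.1,-0.3815,0.125],"angular":[0,0,0],"gripper":0.1}]}}

```text
t: 38.7
tool_pos: [0.4812, -0.2069, 0.1641]
tool_rot: [2.258, 2.178, -0.0]
contact_force: [-0.2, 0.7, -2.8]
opening: 0.0209
grip_force: 97.8
```

Run:
```python
from st import *
S=st();T=grab('top');o=np.zeros((560,790,3),np.uint8)
o[:,:]=cv2.resize(S['img'][190:302,212:370],(790,560),interpolation=cv2.INTER_CUBIC)
cv2.imwrite('pics/a8.png',o[:,:,::-1])
# full mat now free: dark quad corners
for n,d,(x0,y0,x1,y1) in(('t',T,(415,178,465,222)),('s',S,(160,195,212,240))):
    g=cv2.cvtColor(d['img'],cv2.COLOR_RGB2GRAY); m=(g[y0:y1,x0:x1]<60).astype(np.uint8)
    c=max(cv2.findContours(m,0,1)[0],key=cv2.contourArea); f=np.zeros_like(m);cv2.drawContours(f,[c],-1,1,-1)
    v,u=np.nonzero(f); P=np.array([onz(d,a+x0,b+y0,.002)[:2] for a,b in zip(u,v)],np.float32)
    print(n,'mat',P.mean(0),cv2.minAreaRect(P))
```

```text
[ 0.481  -0.2033  0.1635] close -1.8 F [ 0.02  0.11 -2.81] dock -0.1124 -0.1935 tilt [ 8.e-04  2.e-04 -1.e+00] t 38.85
t mat [ 0.4770465  -0.36993653] ((0.4810899496078491, -0.3780735731124878), (0.08580221980810165, 0.12403504550457001), 60.344757080078125)
s mat [ 0.48022252 -0.36587268] ((0.4796845316886902, -0.3660537302494049), (0.08926384150981903, 0.08924233168363571), 75.21315002441406)
```

View pics/a8.png

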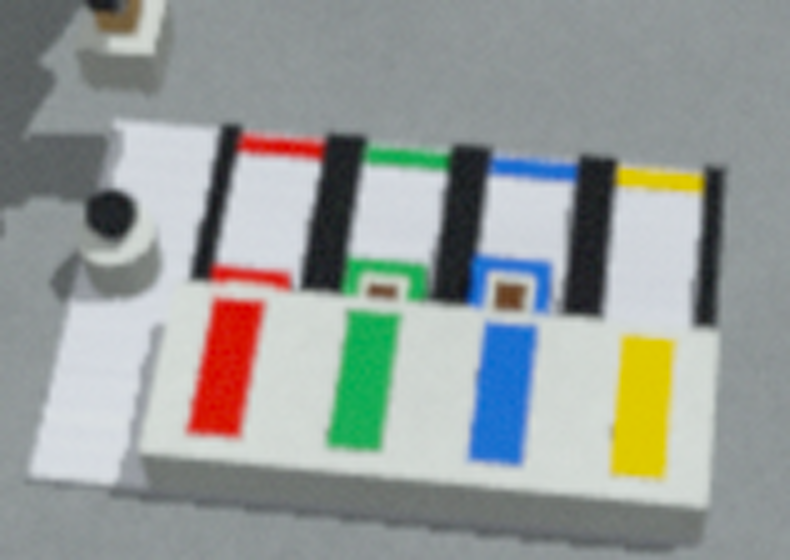

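The picture shows red, green and blue under the hood with their rear ends at (250,278), (388,275) and (512,285). The yellow lane is empty and the pin is still up at (112,213). Moving over the pin and pressing.

Request:
{"method": "step_arm", "body": {"targets": [{"travel":[0.07,0.0015,0],"angular":[0,0,0],"gripper":0.1},{"travel":[0.137,0.0015,0],"angular":[0,0,0],"gripper":0.1},{"travel":[0.137,0.0015,0],"angular":[0,0,0],"gripper":0.1},{"travel":[0.137,0.0015,-0.03],"angular":[0,0,0],"gripper":0.1},{"travel":[0.137,0.0015,-0.045],"angular":[0,0,0],"gripper":0.1},{"travel":[0.137,0.0015,-0.053],"angular":[0,0,0],"gripper":0.1},{"travel":[0.137,0.0015,-0.06],"angular":[0,0,0],"gripper":0.1},{"travel":[0.137,0.0015,-0.064],"angular":[0,0,0],"gripper":0.1},{"travel":[0.137,0.0015,-0.064],"angular":[0,0,0],"gripper":0.1}]}}

```text
t: 39.8
tool_pos: [0.563, -0.2005, 0.1262]
tool_rot: [-2.255, -2.187, -0.002]
contact_force: [-0.9, 3.0, 2.6]
opening: 0.0206
grip_force: 99.2
```

Request:
{"method": "step_arm", "body": {"targets": [{"travel":[0,0,-0.003],"angular":[0,0,0],"gripper":0.1},{"travel":[0,0,-0.006],"angular":[0,0,0],"gripper":0.1},{"travel":[0,0,-0.009],"angular":[0,0,0],"gripper":0.1},{"travel":[0,0,-0.009],"angular":[0,0,0],"gripper":0.1}]}}

```text
t: 40.2
tool_pos: [0.5633, -0.2009, 0.1253]
tool_rot: [-2.255, -2.187, -0.001]
contact_force: [-10.4, 7.7, 23.1]
opening: 0.0209
grip_force: 101.6
```

The pin bottomed: 23 N at the expected depth. Lifting and moving above the mat.

Request:
{"method": "step_arm", "body": {"targets": [{"travel":[0,0,0.03],"angular":[0,0,0],"gripper":0.1},{"travel":[0,0,0.075],"angular":[0,0,0],"gripper":0.1},{"travel":[-0.07,-0.13,0.075],"angular":[0,0,-0.1],"gripper":0.1},{"travel":[-0.14,-0.2,0.075],"angular":[0,0,-0.209],"gripper":0.1},{"travel":[-0.14,-0.2743,0.075],"angular":[0,0,-0.209],"gripper":0.1},{"travel":[-0.14,-0.2743,0.075],"angular":[0,0,-0.209],"gripper":0.1},{"travel":[-0.14,-0.2743,0.075],"angular":[0,0,-0.209],"gripper":0.1}]}}

```text
t: 40.9
tool_pos: [0.4764, -0.3703, 0.1643]
tool_rot: [2.431, 1.987, -0.004]
contact_force: [-0.3, -0.2, -2.6]
opening: 0.0213
grip_force: 98.0
```

Run:
```python
from st import *
S=st();T=grab('top');c=[]
for d,w in((T,7),(S,7)):
    u,v=proj(d,(.563,-.2024,.06)).round().astype(int); g=cv2.cvtColor(d['img'],cv2.COLOR_RGB2GRAY)
    x0,y0=u-12,v-12; m=(g[y0:v+13,x0:u+13]<60).astype(np.uint8); k=max(cv2.findContours(m,0,1)[0],key=cv2.contourArea)
    q=cv2.moments(k); c.append((q['m10']/q['m00']+x0,q['m01']/q['m00']+y0)); print(c[-1],cv2.contourArea(k),'exp down',proj(d,(.563,-.2024,.058)),'up',proj(d,(.563,-.2024,.07)))
print(tri(T,c[0],S,c[1]))
cv2.imwrite('pics/a9.png',cv2.resize(S['img'][140:270,140:300],None,fx=4.5,fy=4.5,interpolation=cv2.INTER_CUBIC)[:,:,::-1])
```

```text
[ 0.4779 -0.3668  0.164 ] close -11.21 F [-0.83  0.45 -2.86] dock -0.1103 -0.357 tilt [-6.e-04  5.e-04 -1.e+00] t 41.05
(np.float64(391.15384615384613), np.float64(170.28846153846155)) 26.0 exp down [391.02407885 169.89552746] up [391.58896364 169.05948334]
(np.float64(234.1137254901961), np.float64(234.53725490196078)) 42.5 exp down [234.10625107 233.62000102] up [233.5366682  231.30982245]
(array([ 0.56285687, -0.20334331,  0.0528831 ]), np.float64(0.000512116554343151))
```

View pics/a9.png

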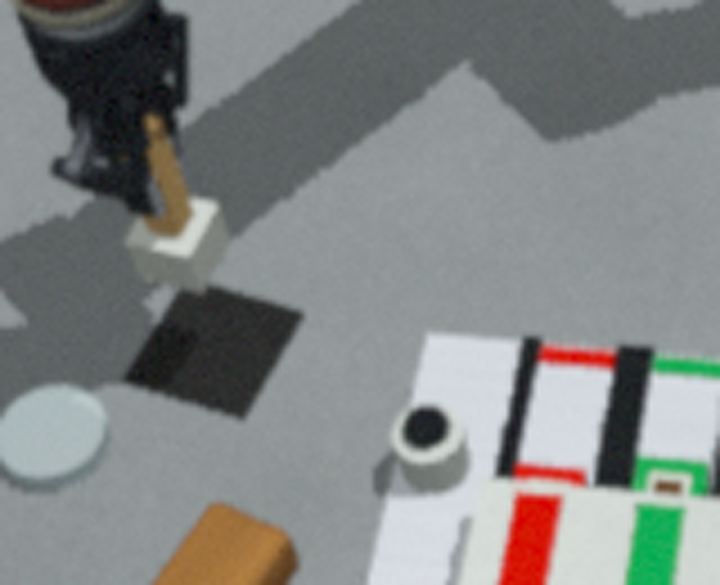

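The pin cap at (427,428) now sits down in its housing, triangulated near the fully-down height. Setting the mallet down.

Request:
{"method": "step_arm", "body": {"targets": [{"travel":[0.0015,0,-0.06],"angular":[0,0,0],"gripper":0.1},{"travel":[0.0015,0,-0.11],"angular":[0,0,0],"gripper":0.1},{"travel":[0.0015,0,-0.14],"angular":[0,0,0],"gripper":0.1},{"travel":[0.0015,0,-0.15],"angular":[0,0,0],"gripper":0.1},{"travel":[0.0015,0,-0.155],"angular":[0,0,0],"gripper":0.1},{"travel":[0.0015,0,-0.155],"angular":[0,0,0],"gripper":0.1},{"travel":[0.0015,0,-0.155],"angular":[0,0,0],"gripper":0.1}]}}

```text
t: 41.8
tool_pos: [0.4807, -0.3666, 0.0733]
tool_rot: [2.425, 1.993, 0.0]
contact_force: [-0.6, 0.1, -2.7]
opening: 0.0206
grip_force: 97.8
```

Run:
```python
from st import *
S=st()
cv2.imwrite('pics/a10.png',cv2.resize(S['img'][170:240,155:215],None,fx=8,fy=8,interpolation=cv2.INTER_CUBIC)[:,:,::-1])
```

```text
[ 0.4805 -0.3667  0.0731] close -11.18 F [-0.4  -0.02 -3.3 ] dock -0.1077 -0.3567 tilt [ 0.0016 -0.0016 -1.    ] t 41.95
```

View pics/a10.png

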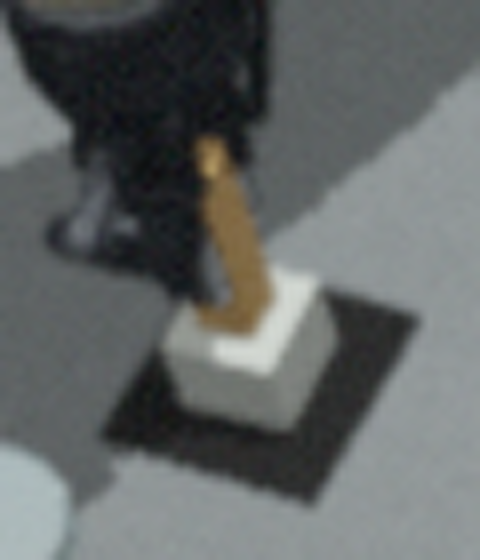

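Seen against its mat, the mallet is centred within a couple of mm. The head's base is around (255,381) and the mat centre around (261,379). Last few mm, then release.

Request:
{"method": "step_arm", "body": {"targets": [{"travel":[0,0,-0.002],"angular":[0,0,0],"gripper":0.1},{"travel":[0,0,-0.004],"angular":[0,0,0],"gripper":0.1},{"travel":[0,0,-0.006],"angular":[0,0,0],"gripper":0.1},{"travel":[0,0,-0.006],"angular":[0,0,0],"gripper":0.1}]}}

```text
t: 42.35
tool_pos: [0.48, -0.3664, 0.0695]
tool_rot: [2.427, 1.994, -0.0]
contact_force: [-2.5, 2.6, 4.1]
opening: 0.0211
grip_force: 99.3
```

Request:
{"method": "step_arm", "body": {"targets": [{"travel":[0,0,0.001],"angular":[0,0,0],"gripper":0.1},{"travel":[0,0,0.001],"angular":[0,0,0],"gripper":0.5},{"travel":[0,0,0.001],"angular":[0,0,0],"gripper":1},{"travel":[0,0,0.001],"angular":[0,0,0],"gripper":1},{"travel":[0,0,0.001],"angular":[0,0,0],"gripper":1},{"travel":[0,0,0.001],"angular":[0,0,0],"gripper":1},{"travel":[0,0,0.06],"angular":[0,0,0],"gripper":1},{"travel":[0,0,0.13],"angular":[0,0,0],"gripper":1},{"travel":[0,0,0.2],"angular":[0,0,0],"gripper":1},{"travel":[0,0,0.25],"angular":[0,0,0],"gripper":1}], "squeeze": 30}}

```text
t: 43.35
tool_pos: [0.4804, -0.3666, 0.2215]
tool_rot: [2.424, 1.992, 0.001]
contact_force: [0.1, -1.0, 1.0]
opening: 0.0857
grip_force: 0.0
```

Request:
{"method": "step_arm", "body": {"targets": [{"travel":[-0.05,0.3,0.15],"angular":[0,0,0],"gripper":1},{"travel":[-0.05,0.3,0.15],"angular":[0,0,0],"gripper":1},{"travel":[-0.05,0.3,0.15],"angular":[0,0,0],"gripper":1},{"travel":[-0.05,0.3,0.15],"angular":[0,0,0],"gripper":1},{"travel":[-0.05,0.3,0.15],"angular":[0,0,0],"gripper":1},{"travel":[-0.05,0.3,0.15],"angular":[0,0,0],"gripper":1}]}}

```text
t: 43.95
tool_pos: [0.4501, -0.1855, 0.3092]
tool_rot: [2.423, 1.995, 0.001]
contact_force: [0.3, -0.7, 0.0]
opening: 0.0856
grip_force: 0.0
```

Run:
```python
from st import *
S=st()
cv2.imwrite('pics/a11.png',cv2.resize(S['img'][170:310,155:385],None,fx=3.4,fy=3.4,interpolation=cv2.INTER_CUBIC)[:,:,::-1])
```

```text
[ 0.4496 -0.1864  0.3071] close -11.24 F [ 0.18 -0.33  0.08] dock -0.1443 -0.1775 tilt [-2.1e-03  9.0e-04 -1.0e+00] t 44.1
```

View pics/a11.png

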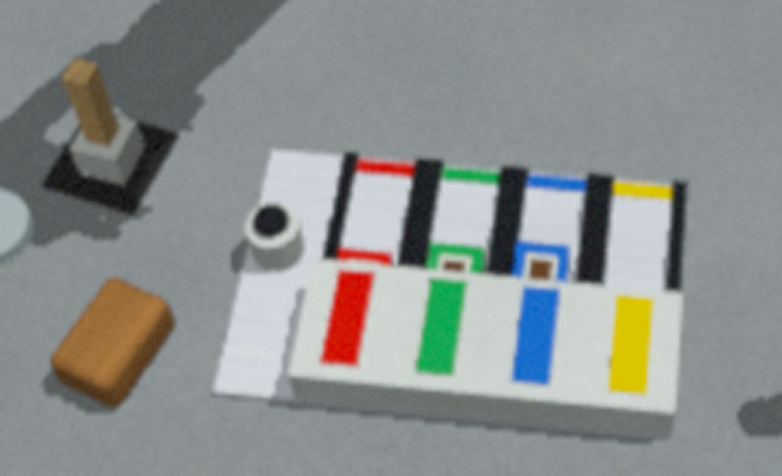

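The mallet stands upright and centred on its mat at (105,150), the pin is down at (270,222), and all three blocks are in under the hood. Handing in.

```bash
python3 -c "
from station import ctrl
print(ctrl.finish_job())"
```

```text
the job is handed in; nothing more can be done
None
```

I handed the job in at about 44 s: the red, green and blue blocks are against their stops (there was no yellow), the pin is fully down, and the mallet stands upright on the middle of its mat; the judge returned no result.

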